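# Seat the slide tray against the stage rail and end stop

### The arm

A 7-joint arm with a two-finger parallel gripper is mounted at the origin on the work surface. World frame = base frame: x ahead of the robot, y to its left, z up, the work surface at z = 0. Lengths are in mm, angles in rad, forces in N, time in s.
With the tool pointing down it reaches from about 425 to 925 mm from the base axis. Payload 6.8 kg.
Tool frame: the origin (TCP) lies at the centre of the arm's flange, where the gripper is bolted on; the fingertips stand 173 mm ahead of it and the grasp point (between the pads) lies 155 mm ahead of it; z points along the fingers, x is the direction in which the jaws open and shut, and the axes are right-handed (so a half turn about z gives the same grasp; the last joint's range is limited). The gripper opens to 85 mm and grips with 20 to 120 N. Pads are 22 mm wide; open, the fingers measure 114 mm over their backs; the gripper's body (76 mm by 85 mm) begins 54 mm behind the grasp point. The pads swing forward as they close: fully open they stand 13 mm farther back than shut.
Start: joints at [1.017, 0.477, 0.022, 1.555, -0.011, 1.109, -0.083], TCP at [291.053, -609.041, 404.708] pointing down, gripper open.
Joint ranges: [-2.96, 2.96], [-0.34, 2.1], [-1.41, 1.46], [0.24, 2.44], [-1.37, 4.51], [0.17, 1.92], [-2.96, 2.96]. Speed limits (rad/s): [2.39, 2.39, 3.14, 3.14, 3.14, 3.14, 3.14].

### API

Orientations are given as a rotation vector (axis times angle).
In Python, from cell import sensors, imaging, order gives the robot as it stands.
- The arm moves only by the shell command python3 -m creep 'ROWS' [OPENING] [FORCE]. ROWS is JSON, a list of rows, each an object of numbers: "dx", "dy", "dz": the shift along the tool's x, y, z as a fraction of full scale; "turn": the turn about the tool's z as a fraction of full scale. A call has 1 to 10 rows; each row shifts and turns the commanded pose from where the row before left it, along the tool's axes as they then stand; what a row does not reach is not made up. Full scale, the value 1, is 0.025 m for a shift and 0.08 rad for a turn. A row lasts 1/8 s, in which the tool goes at most 62.5 mm and 10.7 degrees, less where a joint would pass 70% of its speed; a pose out of reach is approached as far as the arm can. A call with a number of a shift or a turn outside -1 to 1 is refused whole. A call with a gripper value outside its range is refused whole. OPENING is the opening, from 0 (shut) to 1 (fully open), set as the call begins (- or left out, the last holds). The fingers move at their own pace and stop on an object; FORCE is the grip in N (left out, the last holds). Time passes only in rows, so rows that do not move let the fingers close. It gives the time, the measured TCP pose, the force and the opening at its end, in the units of the state.
- sensors.read_state(): the state, without advancing time (a new reading comes with each control period).
- imaging.snapshot(name): name is "scene" or "side" or "wrist"; returns (picture, depth): 384x512x3 uint8, blue, green, red; 384x512 float32, mm along the optical axis (not along the pixel's ray), 0 where there is no reading.
- imaging.camera_info(name): a dict with "mtx" (3x3 intrinsics, pixels), "R" (3x3) and "t" (3): a world point X has camera coordinates R X + t. Camera axes: x right, y down, z forward; pixel columns grow to the right and rows downward; lengths in mm; the calibration is good to about 2 mm. A picture is of the moment at which its call begins: read the wrist's pose just before it. camera_info takes no time and is no camera call; for the wrist camera it gives the pose at the moment of the call.
- order.finish_job(): hands the job in, once; it reports no verdict.
Trained networks look in the newest picture that a camera, given by its name, has taken for a name from the list of things; names that differ only in an ending like _2 or _b are one class to them, and where a whole thing is asked for, a point or a joint stands for the part that bears it (a point fixed in the world has none). Each returns a list of dicts, best first, with "conf" (0 to 1); they miss things now and then, are a little off and sometimes report something else, mostly with a low value. They report only what shows in the picture. A call takes as long as a camera call.
- imaging.trace(camera, name): "mask" (384x512 bool, what is visible of it) and "extent" ([left, top, width, height] in pixels, round what is visible of it).
The state is a dict: "time_s": time; "q": joint angles; "joint_vel": joint speeds; "tau": joint torques, N m; "position": TCP position; "tool_rot": TCP orientation; "ft_force": force on the tool from outside, world axes, zero at the start; "torque": the same for the moment, N m; "finger_gap": finger opening in mm.
Only numpy, scipy, OpenCV 4.12 (cv2) and the standard library are available. Lean on these libraries where they do the work, as an engineer would, in place of code of your own. Each camera call takes 0.05 s, during which the arm holds its last target.

### The job

Without lifting it, push the long slide tray until its far side lies flush along the rail of the stage at both ends, with both stiff pins pressed fully in, and its left end touches the end stop; a push at one point only turns it, so work at two points in turn. The slides are glass and the pins need a steady push, so touch the tray softly, feel your way and never push it harder than 25 newtons. Leave the dishes, bottle, forceps and slide box where they are, and let go of the tray.

Things in the scene. Friction and masses are not known exactly. Their poses are not given: they have to be found in the camera images.
- stage: fixed grey stage plate, 260 (x) x 440 (y) x 12 mm thick, lying flat on the bench; origin at the centre of its underside; its x axis points across it to the rail (away from the robot), its y axis runs along the rail to the left, where the end stop is. Reading good to about 2 mm only
- rail_face (a point): middle of the near face of the stage's straight aluminium rail, 10 mm above the plate, at stage x = +85 mm, y = 0. The rail is 400 mm long, 22 mm thick and stands 22 mm above the plate; the tray goes against this near face
- stop_face (a point): middle of the right-hand face of the end stop, an aluminium block at the left end of the rail, at stage y = +175 mm, reaching from the rail 50 mm towards the robot, 22 mm high above the plate; the tray's left end goes against it
- tray_center (a point): centre (half-way up) of the flat aluminium slide tray, 88 (x) x 320 (y) x 20 mm high, 0.3 to 0.6 kg, too wide to grasp, lying askew on the plate, top 32 mm above the bench; x axis points to its far long side (the one for the rail), y along it to its left end. It slides with ordinary friction and stays where left; a push near one end also turns it, so push the ends in turn, more than once
- tray_far_left (a point): point on the far long side of the tray, half-way up, 10 mm from its left end (tray_center + 44 mm in x, + 150 mm in y)
- tray_far_right (a point): point on the far long side of the tray, half-way up, 10 mm from its right end (tray_center + 44 mm in x, - 150 mm in y)
- tray_left_end (a point): centre of the tray's left end face (tray_center + 160 mm in y), which goes against the end stop
- pin_left (a joint): left seating pin, a 12 mm steel pin that stands out of the rail face at stage y = +105 mm, 10 mm above the plate. 0 = fully out (6 mm proud of the face), 0.006 m = pressed flush with the face. It slides stiffly (about 3 N) and stays where it is pushed
- pin_right (a joint): right seating pin, the same, at stage y = -75 mm
- small_dish: small open clear dish, 42 mm across, 14 mm high, standing on the stage plate in front of the middle of the tray; origin under its centre. Leave it alone
- big_dish: open clear dish, 90 mm across, 16 mm high, on the bench left of the stage; origin under its centre. Leave it alone
- dropper: amber dropper bottle, 36 mm across, 85 mm high, on the bench left of the stage; origin under its centre. Leave it alone
- forceps: steel forceps, about 130 mm long, flat on the bench at the right; origin under its middle. Leave it alone
- slide_box: closed grey slide box 100 x 170 x 34 mm on the bench right of the stage; origin under its centre. Leave it alone
- tray: the slide tray as a whole: origin under its centre (10 mm below tray_center), same axes

How it is judged:
By the outcome, as a careful person would: the job done as asked, in the order asked, and still so for the second after the job is handed in, with the robot touching nothing.
It also fails if it takes over 72 s, if anything falls off the work surface, if the arm or the gripper's body presses on something with over 40 N, if the wrist force passes 120 N, or if a joint passes its speed limit or range.

## Working session

There is one attempt and no reset: what is moved stays moved. The work goes in short steps, Python scripts to look and compute and a shell command to move; the robot and the scene stay as the last step left them, time stands still between calls to the robot, and variables do not carry over. Pictures are saved under pics/ and viewed, and the job is handed in when it is done.

```bash
mkdir -p pics; ls; python3 - <<'E'
from cell import sensors, imaging
import cv2,numpy as np
s=sensors.read_state(); print(s)
for n in ["scene","side"]:
    p,d=imaging.snapshot(n); cv2.imwrite(f"pics/{n}0.png",p); np.savez(f"pics/{n}0.npz",p=p,d=d)
    c=imaging.camera_info(n); print(n,c)
E
```

```text
pics
{'time_s': 0.0, 'q': array([ 1.01690958,  0.47779717,  0.02232352,  1.55647296, -0.01152488,
        1.10929376, -0.08303721]), 'joint_vel': array([ 0.00080238, -0.00078068, -0.00297669,  0.00064287,  0.00046915,
        0.00030714, -0.00046969]), 'tau': array([-1.16843054e-03, -5.96455336e+01,  1.60766646e+00, -2.81191581e+01,
        1.24868233e-02,  9.49292618e-03, -2.50317373e-05]), 'position': array([ 290.93389783, -608.76832959,  403.71798489]), 'tool_rot': array([-2.65686124e+00,  1.67484082e+00,  2.53517739e-03]), 'ft_force': array([-0.81046477,  1.23265452,  0.80777882]), 'torque': array([0.02642685, 0.0185636 , 0.02821925]), 'finger_gap': 85.22384816293994}
scene {'mtx': array([[488.31520221,   0.        , 258.89517978],
       [  0.        , 488.31520221, 193.53570675],
       [  0.        ,   0.        ,   1.        ]]), 'R': array([[-0.61141852,  0.79122975, -0.011085  ],
       [ 0.6428851 ,  0.48852083, -0.58995436],
       [-0.46137419, -0.3678354 , -0.8073605 ]]), 't': array([ 354.91754685, -311.45873621, 1770.47775373])}
side {'mtx': array([[430.18741082,   0.        , 252.29836992],
       [  0.        , 430.18741082, 186.62874285],
       [  0.        ,   0.        ,   1.        ]]), 'R': array([[ 0.98587674, -0.16744798,  0.00286788],
       [-0.10162738, -0.61178307, -0.78447011],
       [ 0.13311245,  0.77309938, -0.62016   ]]), 't': array([-527.94400348,   84.5931283 , 1327.45705003])}
```

View pics/scene0.png

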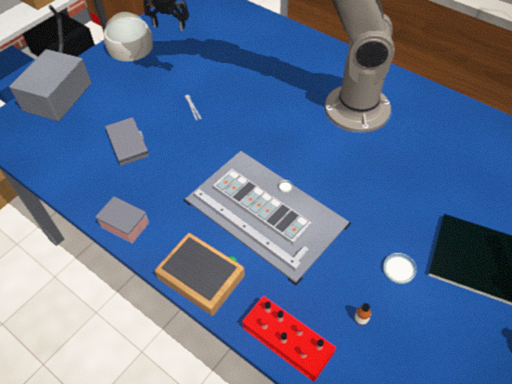

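View pics/side0.png

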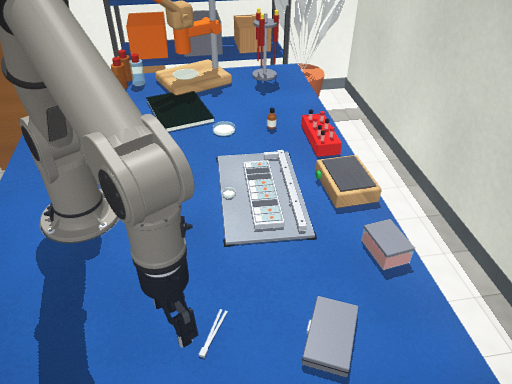

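The scene view shows the stage around (268,215), the tray around (262,203), the rail beyond it with the stop at (300,255), and the small dish at (286,186). In the side view the tray is at (263,195) and the dish at (228,193).

```bash
cat > h.py <<'E'
import numpy as np,cv2
from cell import sensors,imaging
def w(cam,d,m=None):
    c=imaging.camera_info(cam) if isinstance(cam,str) else cam
    v,u=np.nonzero((d>0)&(m if m is not None else True))
    z=d[v,u]; K=c["mtx"]
    P=np.stack([(u-K[0,2])/K[0,0]*z,(v-K[1,2])/K[1,1]*z,z],1)
    return (P-c["t"])@c["R"],u,v
def ray(c,uv,h):
    K=c["mtx"]; uv=np.atleast_2d(uv).astype(float)
    r=np.c_[(uv-K[:2,2])/[K[0,0],K[1,1]],np.ones(len(uv))]@c["R"]
    o=-c["R"].T@c["t"]
    return o+r*((h-o[2])/r[:,2])[:,None]
def proj(c,X):
    q=np.atleast_2d(X)@c["R"].T+c["t"]; q=q@c["mtx"].T; return q[:,:2]/q[:,2:]
E
python3 - <<'E'
from h import *
for n in ["scene","side"]:
    d=np.load(f"pics/{n}0.npz")["d"]; c=imaging.camera_info(n)
    for o in ["tray","stage","small_dish"]:
        r=imaging.trace(n,o)
        for k in r[:1]:
            P,u,v=w(c,d,k["mask"])
            print(n,o,k["conf"],k["extent"],len(P),np.median(P,0).round(1),np.percentile(P[:,2],[5,25,50,75,95]).round(1))
            h={"tray":32,"stage":12,"small_dish":26}[o]
            m=k["mask"].astype(np.uint8); cs,_=cv2.findContours(m,0,2); cc=max(cs,key=cv2.contourArea)[:,0]
            X=ray(c,cc,h)[:,:2].astype(np.float32); print(cv2.minAreaRect(X))
E
```

```text
scene tray 0.66 [212.2, 168.9, 98.8, 72.1] 2680 [569.8   5.4  32.4] [24.3 30.4 32.4 34.4 37.3]
((568.570556640625, -5.21923828125), (323.3505859375, 97.3046875), 87.59046173095703)
scene stage 0.94 [187.2, 152.9, 163.6, 133.9] 7466 [610.9  58.3  12.5] [ 6.8 10.2 12.5 15.5 34.8]
((568.89697265625, 13.6943359375), (447.5976257324219, 270.2924499511719), 86.94517517089844)
side tray 0.94 [241.4, 159.9, 44.9, 67.7] 1958 [561.9 -41.   32.4] [18.7 30.7 32.4 33.9 35.7]
((562.977783203125, -17.779815673828125), (341.7779541015625, 92.80390167236328), 86.80615997314453)
side stage 0.87 [215.9, 147.9, 98.3, 94.1] 5180 [549.9 -55.8  12.1] [ 7.7 10.7 12.1 14.  34. ]
((563.788818359375, 8.941864013671875), (470.9869079589844, 265.0667419433594), 86.79265594482422)
side small_dish 0.67 [223.0, 188.5, 11.2, 5.1] 106 [459.7  14.8  18.4] [13.4 15.8 18.4 23.5 27. ]
((458.7484436035156, 3.5816268920898438), (46.43644332885742, 35.38967514038086), 82.27147674560547)
```

```bash
python3 -m creep '[{"dx":-1,"dy":-0.94,"dz":-0.2},{"dx":-1,"dy":-0.94,"dz":-0.2},{"dx":-1,"dy":-0.94,"dz":-0.2},{"dx":-1,"dy":-0.94,"dz":-0.2},{"dx":-1,"dy":-0.94,"dz":-0.2},{"dx":-1,"dy":-0.94,"dz":-0.2},{"dx":-1,"dy":-0.94,"dz":-0.2},{"dx":-1,"dy":-0.94,"dz":-0.2},{"dx":-1,"dy":-0.94,"dz":-0.2},{"dx":-1,"dy":-0.94,"dz":-0.2}]' 0 40
python3 -c "
from h import *
s=sensors.read_state();R=cv2.Rodrigues(s['tool_rot'])[0];c=imaging.camera_info('wrist')
print(R.round(3),c['mtx'],c['R'].round(3)@R,R.T@(-c['R'].T@c['t']-s['position']))"
```

```text
[[ 0.431 -0.902 -0.   ]
 [-0.902 -0.431  0.   ]
 [-0.    -0.    -1.   ]] [[315.01388786   0.         255.08725666]
 [  0.         315.01388786 192.20644256]
 [  0.           0.           1.        ]] [[ 9.99682646e-01  4.13375705e-05  7.78307856e-04]
 [-8.58337524e-05  9.50925743e-01 -3.09006835e-01]
 [-8.49729026e-05  3.09085983e-01  9.50997817e-01]] [  1.70093567 -79.9258996   30.95077009]$[0]: bad value
```

```bash
python3 -m creep '[{"dx":-1.0,"dy":-0.94,"dz":-0.2,"turn":0.0},{"dx":-1.0,"dy":-0.94,"dz":-0.2,"turn":0.0},{"dx":-1.0,"dy":-0.94,"dz":-0.2,"turn":0.0},{"dx":-1.0,"dy":-0.94,"dz":-0.2,"turn":0.0},{"dx":-1.0,"dy":-0.94,"dz":-0.2,"turn":0.0},{"dx":-1.0,"dy":-0.94,"dz":-0.2,"turn":0.0},{"dx":-1.0,"dy":-0.94,"dz":-0.2,"turn":0.0},{"dx":-1.0,"dy":-0.94,"dz":-0.2,"turn":0.0},{"dx":-1.0,"dy":-0.94,"dz":-0.2,"turn":0.0},{"dx":-1.0,"dy":-0.94,"dz":-0.2,"turn":0.0}]' 0 40

```

```text
time_s: 1.65
position: [395.5, -281.0, 455.1]
tool_rot: [2.657, -1.675, 0.001]
ft_force: [0.7, -0.6, -0.3]
finger_gap: -0.2
```

```bash
python3 -m creep '[{"dx":-0.7,"dy":-1.0,"dz":0,"turn":0},{"dx":-0.7,"dy":-1.0,"dz":0,"turn":0},{"dx":-0.7,"dy":-1.0,"dz":0,"turn":0},{"dx":-0.7,"dy":-1.0,"dz":0,"turn":0},{"dx":-0.7,"dy":-1.0,"dz":0,"turn":0},{"dx":-0.7,"dy":-1.0,"dz":0,"turn":0},{"dx":-0.7,"dy":-1.0,"dz":0,"turn":0},{"dx":-0.7,"dy":-1.0,"dz":0,"turn":0},{"dx":-0.7,"dy":-1.0,"dz":0,"turn":0},{"dx":-0.7,"dy":-1.0,"dz":0,"turn":0}]' && python3 -m creep '[{"dx":0,"dy":-0.6,"dz":0,"turn":1},{"dx":0,"dy":-0.6,"dz":0,"turn":1},{"dx":0,"dy":0,"dz":0,"turn":1},{"dx":0,"dy":0,"dz":0,"turn":1},{"dx":0,"dy":0,"dz":0,"turn":1},{"dx":0,"dy":0,"dz":0,"turn":1},{"dx":0,"dy":0,"dz":0,"turn":0}]'
python3 - <<'E'
from h import *
import time
c=imaging.camera_info("wrist"); s=sensors.read_state()
p,d=imaging.snapshot("wrist"); cv2.imwrite("pics/w1.png",p); np.savez("pics/w1.npz",p=p,d=d,**c)
print(s['position'],s['tool_rot'])
for o in ["tray","stage","small_dish"]:
    for k in imaging.trace("wrist",o)[:1]:
        P,u,v=w(c,d,k["mask"])
        print(o,k["conf"],k["extent"],len(P),np.median(P,0).round(1),np.percentile(P[:,2],[5,25,50,75,95]).round(1))
        h={"tray":32,"stage":12,"small_dish":26}[o]
        cs,_=cv2.findContours(k["mask"].astype(np.uint8),0,2); cc=max(cs,key=cv2.contourArea)[:,0]
        print(cv2.minAreaRect(ray(c,cc,h)[:,:2].astype(np.float32)))
E
```

```text
time_s: 2.9
position: [545.8, -15.7, 454.9]
tool_rot: [-2.657, 1.676, -0.001]
ft_force: [0.3, 0.0, -0.1]
finger_gap: 0.2
time_s: 3.78
position: [572.9, -4.6, 454.8]
tool_rot: [-2.184, 2.258, -0.0]
ft_force: [1.0, -0.0, -0.5]
finger_gap: 0.0
[572.91525958  -4.63345642 454.7976777 ] [-2.18387746e+00  2.25837634e+00 -3.09064322e-04]
tray 0.84 [127.3, 125.4, 261.5, 71.8] 17519 [567.9  -9.6  32.8] [30.8 32.  32.8 33.5 34.5]
((565.0510864257812, -9.643341064453125), (321.0556335449219, 92.52688598632812), 87.59223937988281)
stage 0.84 [65.1, 46.8, 363.7, 201.0] 46192 [617.3  20.7  12.2] [10.7 11.6 12.2 13.  34.4]
((565.7890014648438, 8.377685546875), (440.6508483886719, 265.4434509277344), 87.07644653320312)
small_dish 0.7 [233.6, 218.0, 29.8, 30.1] 523 [465.    9.7  16.7] [13.1 15.8 16.7 20.3 26.2]
((467.50146484375, 10.078886032104492), (34.87553787231445, 43.5440673828125), 25.848913192749023)
```

View pics/w1.png

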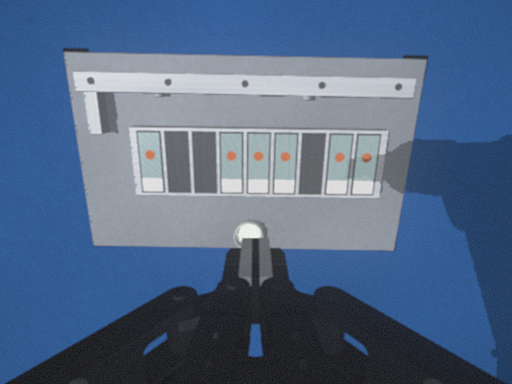

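The wrist view shows the rail at rows 75–95, the stop at columns 90–103, pins at (160,95) and (308,97), the tray at (131..387, 127..197) and the dish at (249,233). I'll rectify it into a metric top view.

```bash
cat >> h.py <<'E'
def rect(p,c,x0,x1,y0,y1,h,s=2.0):
    # image up = +x, left = +y ; s px per mm
    W=int((y1-y0)*s);H=int((x1-x0)*s)
    yy,xx=np.meshgrid(y1-(np.arange(W)+.5)/s,x1-(np.arange(H)+.5)/s)
    X=np.stack([xx.ravel(),yy.ravel(),np.full(xx.size,h)],1)
    q=proj(c,X).reshape(H,W,2).astype(np.float32)
    return cv2.remap(p,q[...,0],q[...,1],cv2.INTER_LINEAR)
E
python3 - <<'E'
from h import *
z=np.load("pics/w1.npz"); c={k:z[k] for k in("mtx","R","t")}
r=rect(z["p"],c,510,690,-200,200,33,2); 
for i in range(0,400,50): cv2.putText(r,str(200-i),(i*2,12),0,.4,(0,255,255)); cv2.line(r,(i*2,0),(i*2,4),(0,255,255))
for i in range(0,180,20): cv2.putText(r,str(690-i),(765,i*2+4),0,.35,(0,255,255))
cv2.imwrite("pics/r1.png",r)
E
```

```text
(no output)
```

View pics/r1.png

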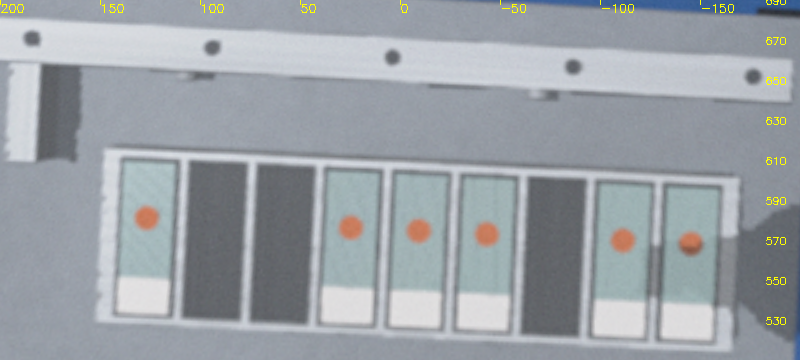

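```bash
python3 -m creep '[{"dx":-0.83,"dy":0.64,"dz":0.9,"turn":0.2},{"dx":-0.83,"dy":0.64,"dz":0.9,"turn":0},{"dx":-0.83,"dy":0.64,"dz":0.9,"turn":0},{"dx":-0.83,"dy":0.64,"dz":0.9,"turn":0},{"dx":-0.83,"dy":0.64,"dz":0.9,"turn":0},{"dx":0,"dy":0,"dz":1,"turn":0},{"dx":0,"dy":0,"dz":1,"turn":0},{"dx":0,"dy":0,"dz":1,"turn":0},{"dx":0,"dy":0,"dz":1,"turn":0},{"dx":0,"dy":0,"dz":1,"turn":0}]'
python3 -m creep '[{"dx":0,"dy":0,"dz":0.6,"turn":0},{"dx":0,"dy":0,"dz":0,"turn":0}]'
python3 - <<'E'
from h import *
c=imaging.camera_info("wrist"); s=sensors.read_state()
p,d=imaging.snapshot("wrist"); cv2.imwrite("pics/w2.png",p); print(s['position'],s['ft_force'],cv2.Rodrigues(s['tool_rot'])[0].round(3))
E
```

```text
time_s: 5.22
position: [498.2, 102.8, 216.6]
tool_rot: [-2.165, 2.275, -0.0]
ft_force: [0.7, -0.0, 0.3]
finger_gap: -0.0
time_s: 5.48
position: [497.7, 102.7, 201.5]
tool_rot: [2.164, -2.275, -0.001]
ft_force: [0.9, -0.7, -0.4]
finger_gap: 0.1
[497.70141757 102.71598473 201.50091567] [ 0.8681953  -0.7158945  -0.42486613] [[-0.05  -0.999 -0.002]
 [-0.999  0.05  -0.   ]
 [ 0.     0.002 -1.   ]]
```

View pics/w2.png

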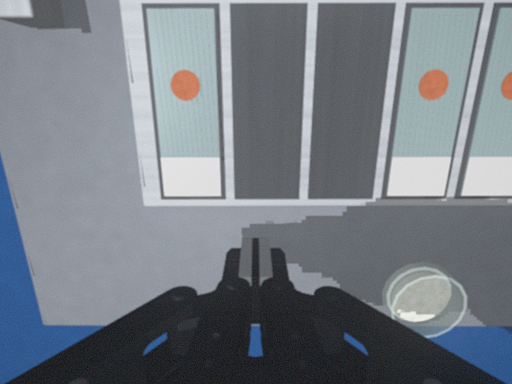

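The fingers are at (256,260), behind the tray's near edge at row 207, and clear of the dish at (425,297). I'll lower and feel for contact.

```bash
python3 -m creep '[{"dx":0,"dy":0,"dz":0.46,"turn":0},{"dx":0,"dy":-0.2,"dz":0,"turn":0},{"dx":0,"dy":-0.15,"dz":0,"turn":0},{"dx":0,"dy":-0.08,"dz":0,"turn":0},{"dx":0,"dy":0,"dz":0,"turn":0}]'
python3 -m creep '[{"dx":0,"dy":-0.06,"dz":0,"turn":0},{"dx":0,"dy":-0.06,"dz":0,"turn":0},{"dx":0,"dy":0,"dz":0,"turn":0}]'
python3 -m creep '[{"dx":0,"dy":-0.06,"dz":0,"turn":0},{"dx":0,"dy":-0.06,"dz":0,"turn":0},{"dx":0,"dy":0,"dz":0,"turn":0}]'
```

```text
time_s: 6.15
position: [508.9, 102.2, 190.9]
tool_rot: [-2.164, 2.276, -0.0]
ft_force: [0.4, 0.1, -0.2]
finger_gap: 0.2
time_s: 6.52
position: [511.8, 102.1, 190.8]
tool_rot: [-2.165, 2.277, -0.0]
ft_force: [-1.2, -0.1, -0.4]
finger_gap: -0.1
time_s: 6.9
position: [514.4, 102.0, 190.6]
tool_rot: [2.165, -2.276, -0.001]
ft_force: [-1.3, 0.4, 1.5]
finger_gap: -0.2
```

```bash
python3 -m creep '[{"dx":0,"dy":-0.06,"dz":0,"turn":0},{"dx":0,"dy":-0.06,"dz":0,"turn":0},{"dx":0,"dy":-0.06,"dz":0,"turn":0},{"dx":0,"dy":-0.06,"dz":0,"turn":0}]'
python3 -m creep '[{"dx":0,"dy":-0.06,"dz":0,"turn":0},{"dx":0,"dy":-0.06,"dz":0,"turn":0},{"dx":0,"dy":-0.06,"dz":0,"turn":0},{"dx":0,"dy":-0.06,"dz":0,"turn":0}]'
python3 - <<'E'
from h import *
c=imaging.camera_info("wrist"); s=sensors.read_state()
p,d=imaging.snapshot("wrist"); cv2.imwrite("pics/w3.png",p); np.savez("pics/w3.npz",p=p,d=d,**c)
E
```

```text
time_s: 7.4
position: [520.8, 101.6, 190.6]
tool_rot: [2.165, -2.277, 0.0]
ft_force: [-0.9, 0.9, 0.6]
finger_gap: -0.2
time_s: 7.9
position: [526.7, 101.3, 190.7]
tool_rot: [2.165, -2.277, -0.0]
ft_force: [-1.3, 0.6, -1.1]
finger_gap: 0.1
```

View pics/w3.png

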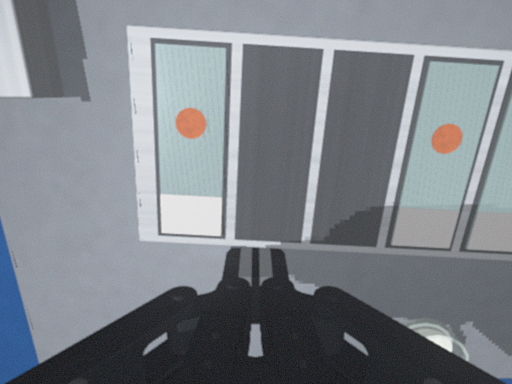

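The tray's left end has moved forward and turned about 3–4°, at roughly 1.5 N. Now for the right end.

```bash
python3 -m creep '[{"dx":0,"dy":0.4,"dz":0,"turn":0},{"dx":0,"dy":0.2,"dz":-0.8,"turn":0},{"dx":0.8,"dy":0.2,"dz":-0.6,"turn":0},{"dx":1,"dy":0.1,"dz":0,"turn":0},{"dx":1,"dy":0.1,"dz":0,"turn":0},{"dx":1,"dy":0,"dz":0,"turn":0},{"dx":1,"dy":0,"dz":0,"turn":0},{"dx":1,"dy":0,"dz":0,"turn":0},{"dx":1,"dy":0,"dz":0,"turn":0},{"dx":1,"dy":0,"dz":0,"turn":0}]'
python3 -m creep '[{"dx":1,"dy":0,"dz":0,"turn":0},{"dx":0,"dy":0,"dz":0.7,"turn":0},{"dx":0,"dy":0,"dz":0.7,"turn":0},{"dx":0,"dy":0,"dz":0,"turn":0}]'
python3 - <<'E'
from h import *
c=imaging.camera_info("wrist"); s=sensors.read_state()
p,d=imaging.snapshot("wrist"); cv2.imwrite("pics/w4.png",p); np.savez("pics/w4.npz",p=p,d=d,**c)
E
```

```text
time_s: 9.2
position: [491.4, -92.9, 225.9]
tool_rot: [-2.165, 2.276, -0.001]
ft_force: [0.7, -0.0, 0.6]
finger_gap: -0.1
time_s: 9.7
position: [489.8, -115.7, 188.8]
tool_rot: [2.166, -2.273, -0.005]
ft_force: [-0.9, 0.2, 0.4]
finger_gap: -0.6
```

View pics/w4.png

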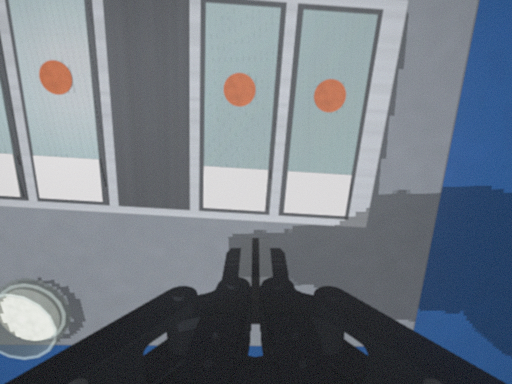

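```bash
python3 -m creep '[{"dx":0,"dy":-0.2,"dz":-0.05,"turn":0},{"dx":0,"dy":-0.12,"dz":0,"turn":0},{"dx":0,"dy":-0.06,"dz":0,"turn":0},{"dx":0,"dy":-0.06,"dz":0,"turn":0},{"dx":0,"dy":-0.06,"dz":0,"turn":0},{"dx":0,"dy":-0.06,"dz":0,"turn":0}]'
python3 -m creep '[{"dx":0,"dy":-0.07,"dz":0,"turn":0},{"dx":0,"dy":-0.08,"dz":0,"turn":0},{"dx":0,"dy":-0.08,"dz":0,"turn":0},{"dx":0,"dy":-0.08,"dz":0,"turn":0},{"dx":0,"dy":-0.08,"dz":0,"turn":0},{"dx":0,"dy":-0.08,"dz":0,"turn":0}]'
python3 -m creep '[{"dx":0,"dy":-0.08,"dz":0,"turn":0},{"dx":0,"dy":-0.08,"dz":0,"turn":0},{"dx":0,"dy":-0.06,"dz":0,"turn":0},{"dx":0,"dy":-0.04,"dz":0,"turn":0}]'
python3 - <<'E'
from h import *
c=imaging.camera_info("wrist"); s=sensors.read_state()
p,d=imaging.snapshot("wrist"); cv2.imwrite("pics/w5.png",p); np.savez("pics/w5.npz",p=p,d=d,**c)
E
```

```text
time_s: 10.5
position: [504.0, -118.0, 191.8]
tool_rot: [2.164, -2.276, -0.002]
ft_force: [-3.3, -0.9, 2.4]
finger_gap: 0.2
time_s: 11.25
position: [516.5, -118.4, 192.0]
tool_rot: [-2.165, 2.276, -0.0]
ft_force: [-1.1, -0.3, -0.4]
finger_gap: 0.1
time_s: 11.75
position: [522.9, -118.8, 192.0]
tool_rot: [-2.165, 2.276, -0.0]
ft_force: [-0.9, -0.4, -0.6]
finger_gap: -0.1
```

View pics/w5.png

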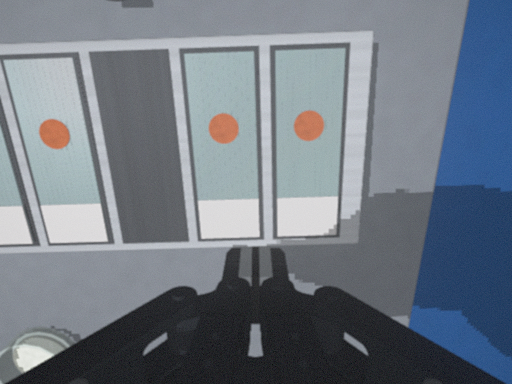

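```bash
python3 -m creep '[{"dx":0,"dy":0.3,"dz":0,"turn":0},{"dx":-0.2,"dy":0,"dz":-1,"turn":0},{"dx":-0.6,"dy":0,"dz":-1,"turn":0},{"dx":-0.6,"dy":-0.2,"dz":-1,"turn":0},{"dx":-0.6,"dy":-0.2,"dz":-1,"turn":0},{"dx":-0.6,"dy":-0.3,"dz":-1,"turn":0},{"dx":-0.6,"dy":-0.3,"dz":-1,"turn":0},{"dx":-0.6,"dy":-0.3,"dz":-1,"turn":0},{"dx":-0.6,"dy":-0.2,"dz":-1,"turn":0},{"dx":0,"dy":0,"dz":0,"turn":0}]'
cat > look.py <<'E'
import sys
from h import *
n=sys.argv[1]
c=imaging.camera_info("wrist"); s=sensors.read_state()
p,d=imaging.snapshot("wrist"); cv2.imwrite(f"pics/w{n}.png",p); np.savez(f"pics/w{n}.npz",p=p,d=d,**c)
print(s['time_s'],s['position'])
r=rect(p,c,510,690,-200,200,33,2); 
for i in range(0,400,50): cv2.putText(r,str(200-i),(i*2,12),0,.4,(0,255,255)); cv2.line(r,(i*2,0),(i*2,4),(0,255,255))
for i in range(0,180,20): cv2.putText(r,str(690-i),(765,i*2+4),0,.35,(0,255,255))
cv2.imwrite(f"pics/r{n}.png",r)
E
python3 look.py 6
```

```text
time_s: 13.05
position: [558.9, -8.8, 394.0]
tool_rot: [-2.165, 2.271, -0.005]
ft_force: [-0.2, 0.2, -0.7]
finger_gap: -0.0
13.05 [558.88848325  -8.82203771 393.98366056]
```

View pics/r6.png

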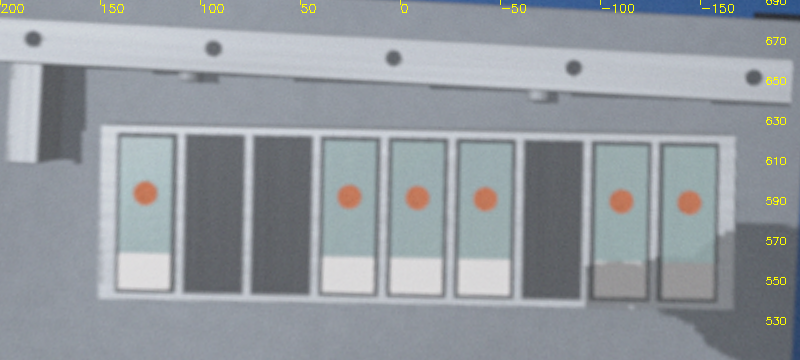

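The rectified view shows far-side gaps of about 29 mm on the left and 19 mm on the right, and about 33 mm from the left end to the stop. Next is a left push.

```bash
python3 -m creep '[{"dx":-0.86,"dy":0.4,"dz":0.8,"turn":0},{"dx":-0.86,"dy":0.4,"dz":0.8,"turn":0},{"dx":-0.86,"dy":0.4,"dz":0.8,"turn":0},{"dx":-0.86,"dy":0.4,"dz":0.8,"turn":0},{"dx":-0.86,"dy":0.4,"dz":0.8,"turn":0},{"dx":0,"dy":0,"dz":1,"turn":0},{"dx":0,"dy":0,"dz":1,"turn":0},{"dx":0,"dy":0,"dz":1,"turn":0},{"dx":0,"dy":0,"dz":1,"turn":0},{"dx":0,"dy":0,"dz":0.12,"turn":0}]'
python3 -m creep '[{"dx":0,"dy":-0.12,"dz":0,"turn":0},{"dx":0,"dy":-0.12,"dz":0,"turn":0},{"dx":0,"dy":-0.08,"dz":0,"turn":0},{"dx":0,"dy":-0.06,"dz":0,"turn":0},{"dx":0,"dy":-0.06,"dz":0,"turn":0}]'
```

```text
time_s: 14.35
position: [512.2, 98.2, 186.6]
tool_rot: [2.161, -2.274, -0.004]
ft_force: [-0.2, -0.1, -0.7]
finger_gap: 0.1
time_s: 14.98
position: [524.9, 98.9, 189.2]
tool_rot: [-2.165, 2.276, -0.0]
ft_force: [-0.0, 0.1, 0.3]
finger_gap: 0.0
```

```bash
python3 -m creep '[{"dx":0,"dy":-0.06,"dz":-0.06,"turn":0},{"dx":0,"dy":-0.08,"dz":0,"turn":0},{"dx":0,"dy":-0.08,"dz":0,"turn":0},{"dx":0,"dy":-0.08,"dz":0,"turn":0},{"dx":0,"dy":-0.08,"dz":0,"turn":0}]'
python3 -m creep '[{"dx":0,"dy":-0.08,"dz":0,"turn":0},{"dx":0,"dy":-0.08,"dz":0,"turn":0},{"dx":0,"dy":-0.08,"dz":0,"turn":0},{"dx":0,"dy":-0.06,"dz":0,"turn":0},{"dx":0,"dy":-0.04,"dz":0,"turn":0}]'
python3 look.py 7
```

```text
time_s: 15.6
position: [534.3, 98.6, 190.4]
tool_rot: [-2.165, 2.276, 0.0]
ft_force: [-2.0, 1.1, 0.6]
finger_gap: -0.1
time_s: 16.23
position: [542.9, 97.9, 190.4]
tool_rot: [2.165, -2.277, 0.0]
ft_force: [-1.4, 0.8, -0.9]
finger_gap: -0.1
16.225 [542.88899806  97.8575811  190.41497885]
```

View pics/w7.png

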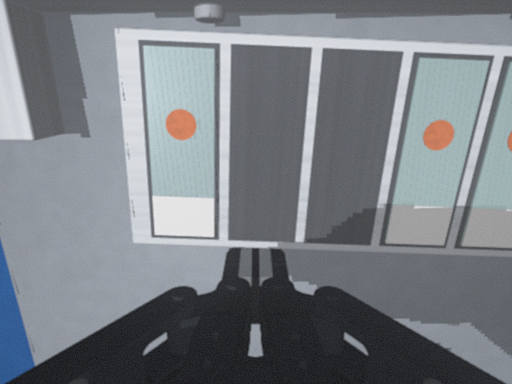

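```bash
python3 -m creep '[{"dx":0,"dy":0.4,"dz":0,"turn":0},{"dx":0,"dy":0.3,"dz":-0.8,"turn":0},{"dx":0.7,"dy":0.1,"dz":-0.6,"turn":0},{"dx":1,"dy":0,"dz":0,"turn":0},{"dx":1,"dy":0,"dz":0,"turn":0},{"dx":1,"dy":0,"dz":0,"turn":0},{"dx":1,"dy":0,"dz":0,"turn":0},{"dx":1,"dy":0,"dz":0,"turn":0},{"dx":1,"dy":0,"dz":0,"turn":0},{"dx":1,"dy":0,"dz":0,"turn":0}]'
python3 -m creep '[{"dx":1,"dy":0,"dz":0,"turn":0},{"dx":0,"dy":0,"dz":0.7,"turn":0},{"dx":0,"dy":0,"dz":0.6,"turn":0},{"dx":0,"dy":-0.1,"dz":0,"turn":0},{"dx":0,"dy":-0.1,"dz":0,"turn":0},{"dx":0,"dy":-0.06,"dz":0,"turn":0}]'
python3 look.py 8
```

```text
time_s: 17.52
position: [512.6, -94.0, 225.7]
tool_rot: [-2.165, 2.276, -0.001]
ft_force: [-0.3, -0.4, 0.0]
finger_gap: 0.3
time_s: 18.27
position: [518.9, -118.1, 193.3]
tool_rot: [-2.165, 2.275, -0.001]
ft_force: [0.2, -0.7, 0.5]
finger_gap: -0.1
18.275 [ 518.93755189 -118.06986476  193.3412416 ]
```

View pics/w8.png

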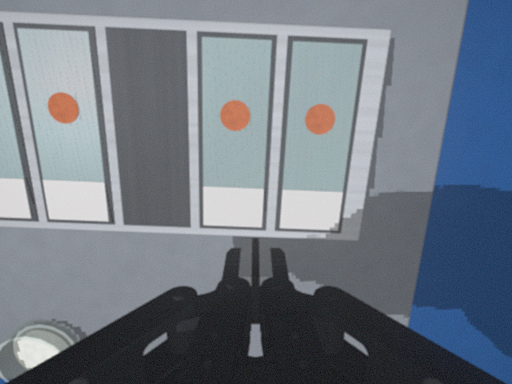

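Near contact. I'll push the right about 9 mm.

```bash
python3 -m creep '[{"dx":0,"dy":-0.06,"dz":0.06,"turn":0},{"dx":0,"dy":-0.07,"dz":0,"turn":0},{"dx":0,"dy":-0.07,"dz":0,"turn":0},{"dx":0,"dy":-0.07,"dz":0,"turn":0},{"dx":0,"dy":-0.07,"dz":0,"turn":0}]'
python3 -m creep '[{"dx":0,"dy":-0.06,"dz":0,"turn":0},{"dx":0,"dy":-0.05,"dz":0,"turn":0},{"dx":0,"dy":-0.02,"dz":0,"turn":0}]'
python3 look.py 9
```

```text
time_s: 18.95
position: [526.5, -119.2, 191.3]
tool_rot: [2.164, -2.276, -0.001]
ft_force: [-2.7, -1.4, 1.2]
finger_gap: -0.1
time_s: 19.32
position: [530.2, -119.1, 191.4]
tool_rot: [-2.165, 2.276, -0.0]
ft_force: [-0.8, -0.1, -0.3]
finger_gap: 0.1
19.325 [ 530.20646678 -119.14849342  191.3982575 ]
```

View pics/w9.png

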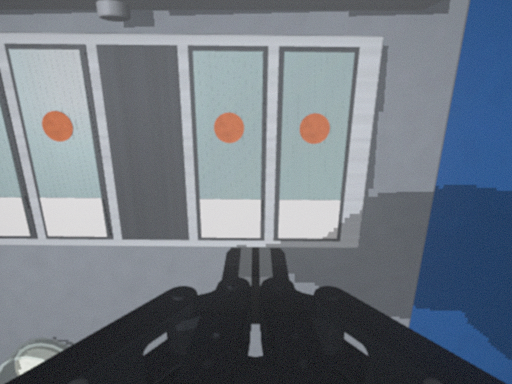

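```bash
python3 - <<'E'
from h import *
z=np.load("pics/scene0.npz");c=imaging.camera_info("scene")
print(ray(c,[[107,126],[148,154],[134,118],[119,163],[186,95],[200,120]],20).round(0))
E
python3 -m creep '[{"dx":0,"dy":0.4,"dz":0,"turn":0},{"dx":0.4,"dy":0.2,"dz":-0.7,"turn":0},{"dx":0.9,"dy":0,"dz":-0.5,"turn":0},{"dx":1,"dy":0,"dz":0,"turn":0},{"dx":1,"dy":-0.4,"dz":0,"turn":0},{"dx":0.02,"dy":-0.8,"dz":0,"turn":0},{"dx":0,"dy":-0.9,"dz":0,"turn":0},{"dx":0,"dy":-0.8,"dz":0,"turn":0},{"dx":0,"dy":0,"dz":0,"turn":0}]'
python3 look.py 10
```

```text
[[ 621. -638.   20.]
 [ 626. -431.   20.]
 [ 537. -591.   20.]
 [ 711. -479.   20.]
 [ 339. -524.   20.]
 [ 404. -398.   20.]]
time_s: 20.5
position: [584.2, -205.4, 222.8]
tool_rot: [-2.164, 2.275, -0.003]
ft_force: [0.4, -0.9, 0.2]
finger_gap: 0.2
20.5 [ 584.21475223 -205.35482765  222.80042923]
```

View pics/w10.png

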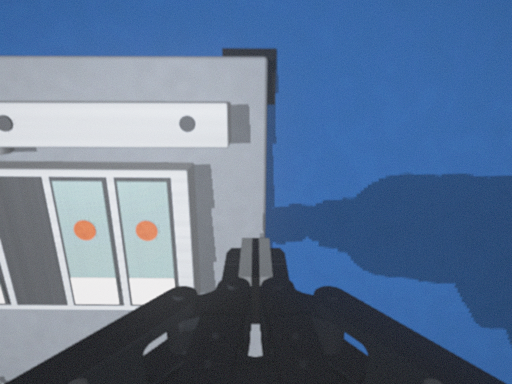

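The tray's right end is at column 193 and the fingertips are at (256,245), level with the tray's middle. I'll lower and push left.

```bash
python3 -m creep '[{"dx":0,"dy":0,"dz":0.8,"turn":0},{"dx":0,"dy":0,"dz":0.45,"turn":0},{"dx":-0.3,"dy":0,"dz":0,"turn":0},{"dx":-0.15,"dy":0,"dz":0,"turn":0},{"dx":-0.08,"dy":0,"dz":0,"turn":0},{"dx":-0.06,"dy":0,"dz":0,"turn":0},{"dx":-0.06,"dy":0,"dz":0,"turn":0}]'
python3 -m creep '[{"dx":-0.06,"dy":0,"dz":0,"turn":0},{"dx":-0.06,"dy":0,"dz":0,"turn":0},{"dx":-0.06,"dy":0,"dz":0,"turn":0},{"dx":-0.06,"dy":0,"dz":0,"turn":0}]'
python3 -m creep '[{"dx":-0.06,"dy":0,"dz":0,"turn":0},{"dx":-0.06,"dy":0,"dz":0,"turn":0},{"dx":-0.06,"dy":0,"dz":0,"turn":0},{"dx":-0.06,"dy":0,"dz":0,"turn":0}]'
python3 look.py 11
```

```text
time_s: 21.42
position: [584.2, -188.7, 190.4]
tool_rot: [-2.165, 2.277, -0.001]
ft_force: [0.3, 0.6, -0.4]
finger_gap: -0.2
time_s: 21.92
position: [584.4, -182.8, 190.2]
tool_rot: [2.165, -2.276, 0.0]
ft_force: [0.3, -3.2, -0.5]
finger_gap: 0.4
time_s: 22.42
position: [584.7, -176.7, 190.2]
tool_rot: [2.165, -2.277, 0.0]
ft_force: [-0.2, -2.5, 0.5]
finger_gap: -0.1
22.425 [ 584.726334  -176.7103881  190.2109407]
```

View pics/w11.png

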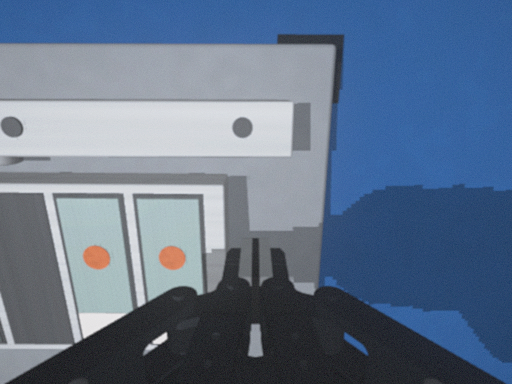

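```bash
python3 -m creep '[{"dx":-0.07,"dy":0,"dz":0,"turn":0},{"dx":-0.08,"dy":0,"dz":0,"turn":0},{"dx":-0.08,"dy":0,"dz":0,"turn":0},{"dx":-0.08,"dy":0,"dz":0,"turn":0},{"dx":-0.08,"dy":0,"dz":0,"turn":0},{"dx":-0.08,"dy":0,"dz":0,"turn":0}]'
python3 -m creep '[{"dx":-0.08,"dy":0,"dz":0,"turn":0},{"dx":-0.08,"dy":0,"dz":0,"turn":0},{"dx":-0.06,"dy":0,"dz":0,"turn":0},{"dx":-0.04,"dy":0,"dz":0,"turn":0},{"dx":-0.03,"dy":0,"dz":0,"turn":0}]'
python3 -m creep '[{"dx":-0.03,"dy":0,"dz":0,"turn":0},{"dx":-0.03,"dy":0,"dz":0,"turn":0}]'
```

```text
time_s: 23.22
position: [585.3, -164.8, 190.2]
tool_rot: [2.165, -2.276, -0.0]
ft_force: [0.9, -2.0, -0.5]
finger_gap: 0.3
time_s: 23.85
position: [585.7, -157.7, 190.2]
tool_rot: [-2.165, 2.276, -0.0]
ft_force: [-0.5, -2.3, -0.1]
finger_gap: 0.0
time_s: 24.1
position: [585.8, -156.3, 190.2]
tool_rot: [2.165, -2.277, 0.0]
ft_force: [0.4, -2.5, -0.8]
finger_gap: 0.4
```

```bash
python3 -m creep '[{"dx":-0.04,"dy":0,"dz":0,"turn":0},{"dx":-0.04,"dy":0,"dz":0,"turn":0}]'
python3 -m creep '[{"dx":-0.03,"dy":0,"dz":0,"turn":0},{"dx":-0.03,"dy":0,"dz":0,"turn":0}]'
python3 look.py 12; python3 - <<'E'
from h import *
p,d=imaging.snapshot("scene"); c=imaging.camera_info("scene")
cv2.imwrite("pics/s12.png",cv2.resize(p[140:300,170:370],None,fx=4,fy=4*.9,interpolation=2)[:600])
E
```

```text
time_s: 24.35
position: [585.9, -154.2, 190.2]
tool_rot: [-2.165, 2.277, -0.0]
ft_force: [-0.2, -1.9, -0.5]
finger_gap: -0.1
time_s: 24.6
position: [586.0, -152.7, 190.2]
tool_rot: [-2.165, 2.276, -0.0]
ft_force: [0.0, -2.0, 0.4]
finger_gap: -0.2
24.6 [ 585.97392499 -152.65857925  190.21651461]
```

View pics/s12.png

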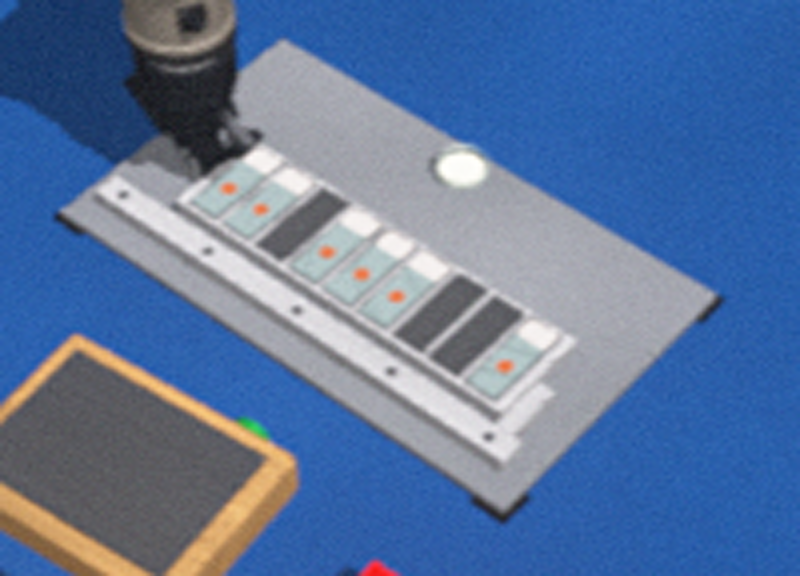

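The tray's left end at (505,410) is nearly at the stop at (525,405). I'll keep feeling for it.

```bash
python3 -m creep '[{"dx":-0.03,"dy":0,"dz":0,"turn":0},{"dx":-0.03,"dy":0,"dz":0,"turn":0}]'
python3 -m creep '[{"dx":-0.03,"dy":0,"dz":0,"turn":0},{"dx":-0.02,"dy":0,"dz":0,"turn":0}]'

```

```text
time_s: 24.95
position: [586.0, -151.2, 190.2]
tool_rot: [2.165, -2.277, 0.0]
ft_force: [-0.7, -2.7, -0.0]
finger_gap: 0.3
time_s: 25.2
position: [586.1, -150.1, 190.2]
tool_rot: [2.165, -2.276, 0.0]
ft_force: [-0.4, -3.4, -0.3]
finger_gap: 0.2
```

```bash
python3 -m creep '[{"dx":-0.02,"dy":0,"dz":0,"turn":0},{"dx":-0.02,"dy":0,"dz":0,"turn":0}]'

```

```text
time_s: 25.45
position: [586.1, -149.9, 190.2]
tool_rot: [2.164, -2.277, 0.001]
ft_force: [0.2, -6.3, -1.0]
finger_gap: 0.0
```

Force rose to 6.3 N with no further motion, so the tray is against the stop. Next I'll go round to the near side, right end.

```bash
python3 -m creep '[{"dx":0.4,"dy":0,"dz":0,"turn":0},{"dx":0.2,"dy":0.1,"dz":-0.8,"turn":0},{"dx":0,"dy":0.7,"dz":-0.6,"turn":0},{"dx":0,"dy":1,"dz":0,"turn":0},{"dx":-0.6,"dy":1,"dz":0,"turn":0},{"dx":-1,"dy":0,"dz":0,"turn":0},{"dx":-1,"dy":0,"dz":0,"turn":0},{"dx":-0.4,"dy":0,"dz":0.5,"turn":0},{"dx":0,"dy":0,"dz":0.7,"turn":0},{"dx":0,"dy":0,"dz":0.15,"turn":0}]'
python3 -m creep '[{"dx":0,"dy":-0.1,"dz":0,"turn":0},{"dx":0,"dy":-0.06,"dz":0,"turn":0},{"dx":0,"dy":-0.06,"dz":0,"turn":0}]'
python3 look.py 13
```

```text
time_s: 26.7
position: [518.4, -86.6, 189.7]
tool_rot: [2.162, -2.276, -0.003]
ft_force: [-0.1, 0.0, 0.6]
finger_gap: -0.2
time_s: 27.08
position: [525.1, -86.1, 191.8]
tool_rot: [-2.164, 2.277, -0.001]
ft_force: [0.4, 0.5, -1.7]
finger_gap: -0.0
27.075 [525.08536744 -86.11932312 191.77777549]
```

View pics/w13.png

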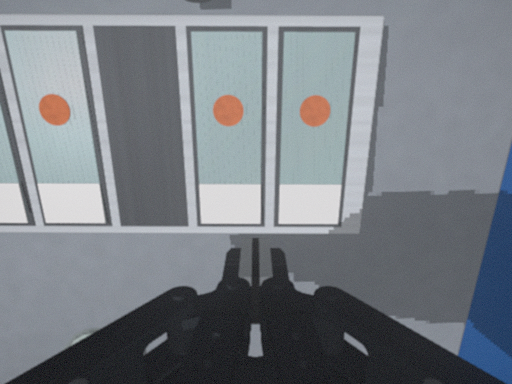

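```bash
python3 -m creep '[{"dx":0,"dy":-0.07,"dz":0,"turn":0},{"dx":0,"dy":-0.07,"dz":0,"turn":0},{"dx":0,"dy":-0.07,"dz":0,"turn":0},{"dx":0,"dy":-0.06,"dz":0,"turn":0}]'
python3 -m creep '[{"dx":0,"dy":-0.06,"dz":0,"turn":0},{"dx":0,"dy":-0.06,"dz":0,"turn":0}]'
python3 -m creep '[{"dx":0,"dy":-0.06,"dz":0,"turn":0},{"dx":0,"dy":-0.05,"dz":0,"turn":0}]'
```

```text
time_s: 27.62
position: [531.6, -86.2, 191.4]
tool_rot: [-2.165, 2.276, -0.0]
ft_force: [-0.5, -1.1, 0.1]
finger_gap: 0.3
time_s: 27.88
position: [533.8, -86.6, 191.2]
tool_rot: [2.163, -2.275, -0.002]
ft_force: [-3.5, -1.7, 1.7]
finger_gap: 0.2
time_s: 28.12
position: [537.3, -86.7, 191.3]
tool_rot: [2.165, -2.277, 0.0]
ft_force: [-2.5, -0.7, -0.5]
finger_gap: -0.1
```

```bash
python3 -m creep '[{"dx":0,"dy":0.4,"dz":0,"turn":0},{"dx":-0.2,"dy":0.2,"dz":-0.8,"turn":0},{"dx":-0.7,"dy":0.2,"dz":-0.6,"turn":0},{"dx":-1,"dy":0,"dz":0,"turn":0},{"dx":-1,"dy":0,"dz":0,"turn":0},{"dx":-1,"dy":0,"dz":0,"turn":0},{"dx":-1,"dy":0,"dz":0,"turn":0},{"dx":-1,"dy":0,"dz":0,"turn":0},{"dx":-1,"dy":0,"dz":0,"turn":0},{"dx":-1,"dy":0,"dz":0,"turn":0}]'
python3 -m creep '[{"dx":-0.6,"dy":0,"dz":0.1,"turn":0},{"dx":0,"dy":0,"dz":0.7,"turn":0},{"dx":0,"dy":0,"dz":0.6,"turn":0},{"dx":0,"dy":-0.06,"dz":0,"turn":0},{"dx":0,"dy":-0.06,"dz":0,"turn":0}]'
python3 look.py 14
```

```text
time_s: 29.38
position: [526.7, 114.1, 227.1]
tool_rot: [-2.165, 2.274, -0.0]
ft_force: [0.1, 0.1, 0.3]
finger_gap: 0.0
time_s: 30.0
position: [531.1, 125.9, 191.2]
tool_rot: [2.163, -2.277, -0.0]
ft_force: [0.5, -0.0, -0.1]
finger_gap: -0.3
30.0 [531.12246364 125.90097093 191.16534665]
```

View pics/w14.png

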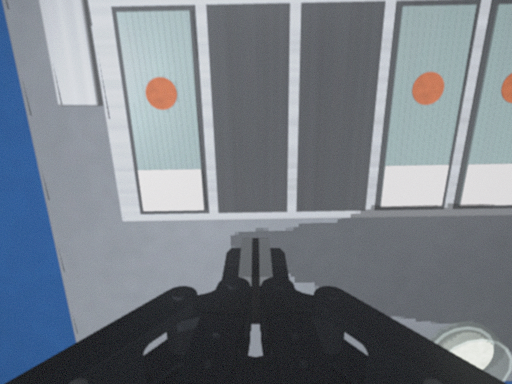

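```bash
python3 -m creep '[{"dx":0,"dy":-0.14,"dz":0,"turn":0},{"dx":0,"dy":-0.12,"dz":0,"turn":0},{"dx":0,"dy":-0.06,"dz":0,"turn":0},{"dx":0,"dy":-0.06,"dz":0,"turn":0},{"dx":0,"dy":-0.06,"dz":0,"turn":0}]'
python3 -m creep '[{"dx":0,"dy":-0.06,"dz":0,"turn":0},{"dx":0,"dy":-0.06,"dz":0,"turn":0},{"dx":0,"dy":-0.06,"dz":0,"turn":0}]'
python3 -m creep '[{"dx":0,"dy":-0.05,"dz":0,"turn":0},{"dx":0,"dy":-0.05,"dz":0,"turn":0}]'
python3 look.py 15
```

```text
time_s: 30.68
position: [542.0, 126.1, 191.5]
tool_rot: [2.165, -2.276, -0.0]
ft_force: [-0.1, 0.5, -0.4]
finger_gap: -0.1
time_s: 31.05
position: [545.9, 126.1, 191.3]
tool_rot: [2.165, -2.275, -0.001]
ft_force: [-3.2, 0.8, 1.0]
finger_gap: -0.0
time_s: 31.3
position: [548.9, 125.8, 191.3]
tool_rot: [2.165, -2.276, -0.0]
ft_force: [-0.7, 1.2, -0.2]
finger_gap: 0.5
31.3 [548.87036931 125.80642288 191.31811631]
```

View pics/w15.png

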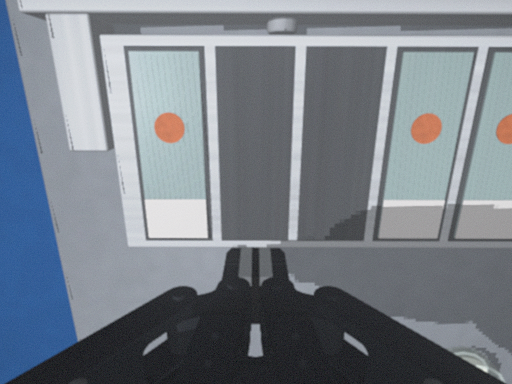

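```bash
python3 -m creep '[{"dx":0,"dy":-0.05,"dz":0,"turn":0},{"dx":0,"dy":-0.05,"dz":0,"turn":0}]'
python3 -m creep '[{"dx":0,"dy":-0.04,"dz":0,"turn":0},{"dx":0,"dy":-0.04,"dz":0,"turn":0}]'
python3 -m creep '[{"dx":0,"dy":-0.03,"dz":0,"turn":0},{"dx":0,"dy":-0.03,"dz":0,"turn":0}]'
```

```text
time_s: 31.6
position: [550.7, 125.7, 191.3]
tool_rot: [2.164, -2.275, -0.002]
ft_force: [-7.7, 0.9, 5.2]
finger_gap: 0.1
time_s: 31.85
position: [551.7, 125.9, 191.3]
tool_rot: [2.163, -2.273, -0.004]
ft_force: [-9.1, 1.4, 6.9]
finger_gap: 0.1
time_s: 32.1
position: [553.2, 126.0, 191.2]
tool_rot: [2.164, -2.273, -0.004]
ft_force: [-8.3, 1.7, 5.6]
finger_gap: 0.1
```

```bash
python3 -m creep '[{"dx":0,"dy":0.4,"dz":0,"turn":0},{"dx":0.2,"dy":0.2,"dz":-0.8,"turn":0},{"dx":0.7,"dy":0.1,"dz":-0.6,"turn":0},{"dx":1,"dy":0,"dz":0,"turn":0},{"dx":1,"dy":0,"dz":0,"turn":0},{"dx":1,"dy":0,"dz":0,"turn":0},{"dx":1,"dy":0,"dz":0,"turn":0},{"dx":1,"dy":0,"dz":0,"turn":0},{"dx":1,"dy":0,"dz":0,"turn":0},{"dx":1,"dy":0,"dz":0,"turn":0}]'
python3 -m creep '[{"dx":0.6,"dy":0,"dz":0.1,"turn":0},{"dx":0,"dy":0,"dz":0.7,"turn":0},{"dx":0,"dy":0,"dz":0.6,"turn":0},{"dx":0,"dy":-0.16,"dz":0,"turn":0},{"dx":0,"dy":-0.12,"dz":0,"turn":0},{"dx":0,"dy":-0.06,"dz":0,"turn":0}]'
python3 look.py 16
```

```text
time_s: 33.35
position: [527.6, -72.2, 226.7]
tool_rot: [-2.164, 2.277, -0.003]
ft_force: [1.0, -0.7, 0.5]
finger_gap: -0.1
time_s: 34.1
position: [535.9, -85.9, 191.8]
tool_rot: [-2.165, 2.275, -0.001]
ft_force: [0.1, 0.3, -0.1]
finger_gap: 0.3
34.1 [535.88968919 -85.94701462 191.84332689]
```

View pics/w16.png

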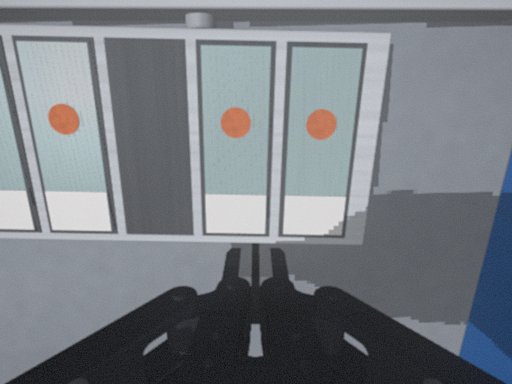

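```bash
python3 -m creep '[{"dx":0,"dy":-0.05,"dz":0,"turn":0},{"dx":0,"dy":-0.05,"dz":0,"turn":0},{"dx":0,"dy":-0.05,"dz":0,"turn":0}]'
python3 -m creep '[{"dx":0,"dy":-0.04,"dz":0,"turn":0},{"dx":0,"dy":-0.04,"dz":0,"turn":0},{"dx":0,"dy":-0.04,"dz":0,"turn":0}]'
python3 -m creep '[{"dx":0,"dy":-0.03,"dz":0,"turn":0},{"dx":0,"dy":-0.03,"dz":0,"turn":0}]'
```

```text
time_s: 34.52
position: [538.5, -86.6, 191.4]
tool_rot: [2.164, -2.276, -0.001]
ft_force: [-2.6, 0.3, 1.7]
finger_gap: 0.2
time_s: 34.9
position: [540.1, -87.0, 190.9]
tool_rot: [2.161, -2.274, -0.005]
ft_force: [-7.6, -0.4, 6.5]
finger_gap: -0.0
time_s: 35.15
position: [541.4, -87.3, 190.9]
tool_rot: [2.161, -2.274, -0.005]
ft_force: [-8.3, -0.8, 6.9]
finger_gap: 0.1
```

```bash
python3 -m creep '[{"dx":0,"dy":-0.04,"dz":0,"turn":0},{"dx":0,"dy":-0.04,"dz":0,"turn":0}]'
python3 -m creep '[{"dx":0,"dy":-0.03,"dz":0,"turn":0},{"dx":0,"dy":-0.03,"dz":0,"turn":0}]'
python3 look.py 17
```

```text
time_s: 35.4
position: [543.3, -87.6, 190.8]
tool_rot: [2.16, -2.273, -0.005]
ft_force: [-9.2, -2.3, 6.8]
finger_gap: -0.2
time_s: 35.65
position: [544.6, -87.8, 190.8]
tool_rot: [2.16, -2.273, -0.006]
ft_force: [-11.0, -1.9, 6.4]
finger_gap: -0.2
35.65 [544.55192333 -87.77260976 190.76745694]
```

View pics/w17.png

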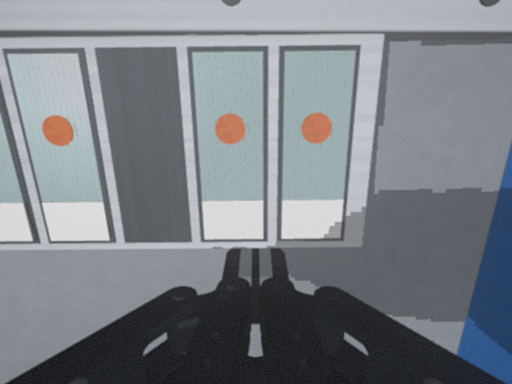

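Right side is nearly flush: tray edge at row 37 against the rail edge at row 32. Next I'll close the gap to the stop from the right end.

```bash
python3 -m creep '[{"dx":0,"dy":0.4,"dz":0,"turn":0},{"dx":0.4,"dy":0.2,"dz":-0.7,"turn":0},{"dx":1,"dy":0,"dz":-0.5,"turn":0},{"dx":1,"dy":0,"dz":0,"turn":0},{"dx":0.9,"dy":-0.4,"dz":0,"turn":0},{"dx":0,"dy":-0.8,"dz":0,"turn":0},{"dx":0,"dy":-1,"dz":0,"turn":0},{"dx":0,"dy":-0.8,"dz":0,"turn":0},{"dx":0,"dy":-0.05,"dz":0.7,"turn":0},{"dx":0,"dy":0,"dz":0.45,"turn":0}]'
python3 -m creep '[{"dx":-0.1,"dy":0,"dz":0,"turn":0},{"dx":-0.06,"dy":0,"dz":0,"turn":0}]'
python3 look.py 18
```

```text
time_s: 36.95
position: [602.8, -172.8, 191.5]
tool_rot: [2.164, -2.276, -0.002]
ft_force: [-0.2, 0.2, -0.8]
finger_gap: 0.2
time_s: 37.2
position: [603.8, -168.1, 192.7]
tool_rot: [2.165, -2.276, -0.001]
ft_force: [-0.2, 0.1, 1.4]
finger_gap: 0.4
37.2 [ 603.79289374 -168.14162881  192.67683905]
```

View pics/w18.png

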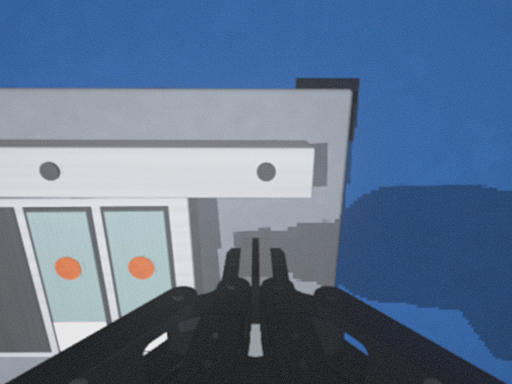

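```bash
python3 -m creep '[{"dx":-0.15,"dy":0,"dz":0.06,"turn":0},{"dx":-0.1,"dy":0,"dz":0,"turn":0},{"dx":-0.06,"dy":0,"dz":0,"turn":0},{"dx":-0.06,"dy":0,"dz":0,"turn":0},{"dx":-0.06,"dy":0,"dz":0,"turn":0}]'
python3 -m creep '[{"dx":-0.05,"dy":0,"dz":0,"turn":0},{"dx":-0.05,"dy":0,"dz":0,"turn":0}]'
python3 -m creep '[{"dx":-0.05,"dy":0,"dz":0,"turn":0},{"dx":-0.05,"dy":0,"dz":0,"turn":0}]'
```

```text
time_s: 37.88
position: [604.7, -157.6, 191.2]
tool_rot: [2.165, -2.276, 0.0]
ft_force: [0.4, -0.4, -0.1]
finger_gap: -0.0
time_s: 38.12
position: [604.9, -155.1, 191.2]
tool_rot: [-2.165, 2.277, -0.0]
ft_force: [0.8, 0.2, -0.4]
finger_gap: 0.1
time_s: 38.38
position: [605.0, -152.7, 191.2]
tool_rot: [2.165, -2.276, 0.0]
ft_force: [-0.3, -2.8, 0.3]
finger_gap: 0.0
```

```bash
python3 -m creep '[{"dx":-0.03,"dy":0,"dz":0,"turn":0},{"dx":-0.03,"dy":0,"dz":0,"turn":0}]'
python3 -m creep '[{"dx":-0.03,"dy":0,"dz":0,"turn":0},{"dx":-0.03,"dy":0,"dz":0,"turn":0}]'
python3 -m creep '[{"dx":-0.03,"dy":0,"dz":0,"turn":0},{"dx":-0.03,"dy":0,"dz":0,"turn":0}]'
```

```text
time_s: 38.62
position: [605.0, -151.9, 191.2]
tool_rot: [2.164, -2.277, 0.001]
ft_force: [-0.3, -2.0, -0.8]
finger_gap: -0.1
time_s: 38.88
position: [605.0, -151.0, 191.2]
tool_rot: [2.163, -2.277, 0.002]
ft_force: [0.0, -7.0, -1.4]
finger_gap: 0.2
time_s: 39.12
position: [604.9, -150.8, 191.3]
tool_rot: [2.161, -2.277, 0.003]
ft_force: [-0.6, -9.6, 0.6]
finger_gap: 0.1
```

```bash
python3 -m creep '[{"dx":0.4,"dy":0,"dz":0,"turn":0},{"dx":0.2,"dy":0.1,"dz":-0.8,"turn":0},{"dx":0,"dy":1,"dz":-0.6,"turn":0},{"dx":0,"dy":1,"dz":0,"turn":0},{"dx":-0.6,"dy":1,"dz":0,"turn":0},{"dx":-1,"dy":0,"dz":0,"turn":0},{"dx":-1,"dy":0,"dz":0,"turn":0},{"dx":-0.4,"dy":0,"dz":0.5,"turn":0},{"dx":0,"dy":0,"dz":0.7,"turn":0},{"dx":0,"dy":0,"dz":0.1,"turn":0}]'
python3 -m creep '[{"dx":0,"dy":-0.2,"dz":0,"turn":0},{"dx":0,"dy":-0.12,"dz":0,"turn":0},{"dx":0,"dy":-0.08,"dz":0,"turn":0},{"dx":0,"dy":-0.06,"dz":0,"turn":0}]'
```

```text
time_s: 40.38
position: [529.9, -85.4, 191.8]
tool_rot: [2.162, -2.276, -0.003]
ft_force: [-0.9, 1.2, -0.3]
finger_gap: 0.2
time_s: 40.88
position: [542.6, -85.1, 194.0]
tool_rot: [-2.165, 2.277, -0.001]
ft_force: [-0.1, -0.0, 0.1]
finger_gap: 0.0
```

```bash
python3 -m creep '[{"dx":0,"dy":-0.05,"dz":0.1,"turn":0},{"dx":0,"dy":-0.04,"dz":0,"turn":0},{"dx":0,"dy":-0.03,"dz":0,"turn":0}]'
python3 -m creep '[{"dx":0,"dy":-0.03,"dz":0,"turn":0},{"dx":0,"dy":-0.03,"dz":0,"turn":0}]'
python3 -m creep '[{"dx":0,"dy":-0.03,"dz":0,"turn":0},{"dx":0,"dy":-0.03,"dz":0,"turn":0}]'
```

```text
time_s: 41.25
position: [544.1, -85.0, 190.8]
tool_rot: [2.163, -2.274, -0.004]
ft_force: [-7.7, -0.1, 5.2]
finger_gap: -0.1
time_s: 41.5
position: [544.6, -85.0, 190.6]
tool_rot: [2.162, -2.273, -0.007]
ft_force: [-11.2, 1.9, 8.1]
finger_gap: 0.0
time_s: 41.75
position: [545.1, -85.0, 190.3]
tool_rot: [2.16, -2.271, -0.009]
ft_force: [-13.3, 1.8, 9.2]
finger_gap: 0.1
```

```bash
python3 -m creep '[{"dx":0,"dy":-0.02,"dz":-0.04,"turn":0},{"dx":0,"dy":-0.02,"dz":0,"turn":0}]'
python3 look.py 19
```

```text
time_s: 42.0
position: [545.4, -85.0, 190.4]
tool_rot: [2.159, -2.27, -0.012]
ft_force: [-12.9, 2.1, 3.1]
finger_gap: -0.2
42.0 [545.38823272 -85.04537674 190.4058109 ]
```

View pics/w19.png

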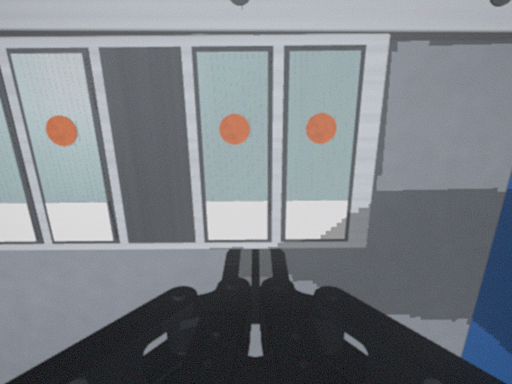

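```bash
python3 -m creep '[{"dx":0,"dy":-0.03,"dz":-0.02,"turn":0},{"dx":0,"dy":-0.02,"dz":0,"turn":0}]'
python3 -m creep '[{"dx":0,"dy":-0.02,"dz":0,"turn":0},{"dx":0,"dy":0,"dz":0,"turn":0}]'
```

```text
time_s: 42.3
position: [545.8, -85.1, 190.4]
tool_rot: [2.158, -2.269, -0.014]
ft_force: [-14.6, 1.7, 3.7]
finger_gap: 0.2
time_s: 42.55
position: [546.0, -85.0, 190.5]
tool_rot: [2.158, -2.269, -0.015]
ft_force: [-15.2, 2.1, 4.3]
finger_gap: 0.0
```

```bash
python3 -m creep '[{"dx":0,"dy":0.4,"dz":0,"turn":0},{"dx":-0.2,"dy":0.25,"dz":-0.8,"turn":0},{"dx":-0.7,"dy":0.25,"dz":-0.6,"turn":0},{"dx":-1,"dy":0,"dz":0,"turn":0},{"dx":-1,"dy":0,"dz":0,"turn":0},{"dx":-1,"dy":0,"dz":0,"turn":0},{"dx":-1,"dy":0,"dz":0,"turn":0},{"dx":-1,"dy":0,"dz":0,"turn":0},{"dx":-1,"dy":0,"dz":0,"turn":0},{"dx":-1,"dy":0,"dz":0,"turn":0}]'
python3 -m creep '[{"dx":-0.5,"dy":0,"dz":0.1,"turn":0},{"dx":0,"dy":0,"dz":0.7,"turn":0},{"dx":0,"dy":0,"dz":0.5,"turn":0},{"dx":0,"dy":-0.12,"dz":0,"turn":0},{"dx":0,"dy":-0.1,"dz":0,"turn":0},{"dx":0,"dy":-0.06,"dz":0,"turn":0}]'
python3 look.py 20
```

```text
time_s: 43.8
position: [538.5, 115.2, 228.4]
tool_rot: [-2.165, 2.274, -0.001]
ft_force: [-0.2, -0.1, -0.7]
finger_gap: -0.2
time_s: 44.55
position: [546.6, 124.8, 195.6]
tool_rot: [-2.164, 2.277, -0.001]
ft_force: [-0.1, -0.3, 0.6]
finger_gap: -0.0
44.55 [546.64705434 124.82121024 195.56287906]
```

View pics/w20.png

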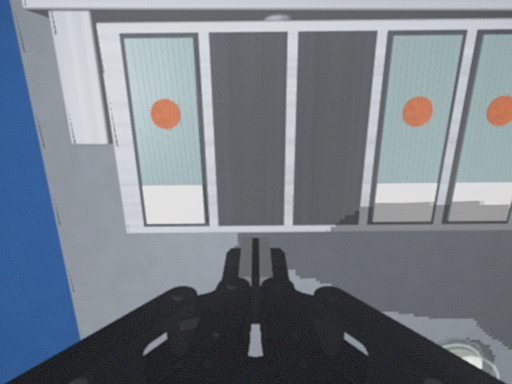

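Left still stands about 5 mm off (tray edge at row 24, rail edge at row 10). I'll press the left.

```bash
python3 -m creep '[{"dx":0,"dy":-0.08,"dz":0.14,"turn":0},{"dx":0,"dy":-0.06,"dz":0,"turn":0},{"dx":0,"dy":-0.05,"dz":0,"turn":0}]'
python3 -m creep '[{"dx":0,"dy":-0.05,"dz":-0.02,"turn":0},{"dx":0,"dy":-0.05,"dz":-0.02,"turn":0}]'
python3 -m creep '[{"dx":0,"dy":-0.04,"dz":-0.02,"turn":0},{"dx":0,"dy":-0.04,"dz":-0.02,"turn":0}]'

```

```text
time_s: 44.98
position: [550.9, 124.9, 191.7]
tool_rot: [2.165, -2.277, 0.0]
ft_force: [-0.5, 0.8, 0.1]
finger_gap: -0.1
time_s: 45.22
position: [552.6, 124.9, 192.3]
tool_rot: [2.164, -2.275, -0.002]
ft_force: [-4.1, 1.0, -1.8]
finger_gap: -0.2
time_s: 45.48
position: [554.6, 125.1, 193.3]
tool_rot: [2.165, -2.275, -0.002]
ft_force: [-3.6, 2.3, -2.7]
finger_gap: -0.2
```

```bash
python3 -m creep '[{"dx":0,"dy":-0.04,"dz":0,"turn":0},{"dx":0,"dy":-0.04,"dz":-0.02,"turn":0}]'
python3 look.py 21

```

```text
time_s: 45.72
position: [555.8, 125.1, 193.5]
tool_rot: [2.164, -2.273, -0.004]
ft_force: [-8.0, 2.8, -2.6]
finger_gap: -0.1
45.725 [555.79252998 125.14402488 193.51032862]
```

View pics/w21.png

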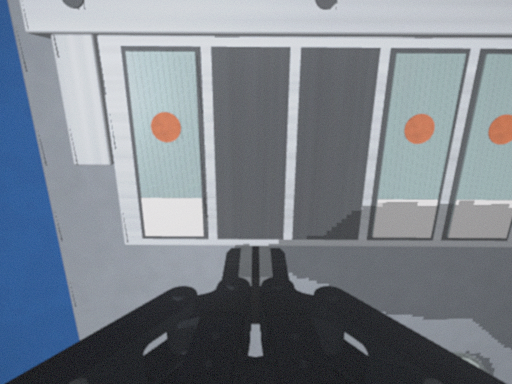

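```bash
python3 -m creep '[{"dx":0,"dy":-0.04,"dz":0.02,"turn":0},{"dx":0,"dy":-0.04,"dz":0,"turn":0}]'
python3 -m creep '[{"dx":0,"dy":-0.04,"dz":0,"turn":0},{"dx":0,"dy":-0.03,"dz":0,"turn":0}]'
```

```text
time_s: 46.02
position: [556.4, 125.3, 192.8]
tool_rot: [2.162, -2.27, -0.007]
ft_force: [-14.8, 3.3, 5.3]
finger_gap: 0.2
time_s: 46.28
position: [556.9, 125.4, 192.8]
tool_rot: [2.161, -2.268, -0.009]
ft_force: [-19.0, 2.9, 10.2]
finger_gap: -0.0
```

```bash
python3 -m creep '[{"dx":0,"dy":-0.03,"dz":0,"turn":0},{"dx":0,"dy":-0.02,"dz":0,"turn":0}]'
```

```text
time_s: 46.52
position: [557.3, 125.5, 192.8]
tool_rot: [2.16, -2.266, -0.011]
ft_force: [-23.6, 2.0, 13.5]
finger_gap: -0.0
```

The left is hard against the rail. That last step reached about 24 N along x (27 N resultant with the downward part), more than I wanted, so I'm backing off now and will stay lower from here.

```bash
python3 -m creep '[{"dx":0,"dy":0.2,"dz":0,"turn":0},{"dx":0,"dy":0.3,"dz":0,"turn":0},{"dx":0,"dy":0.2,"dz":-0.7,"turn":0},{"dx":0.6,"dy":0,"dz":-1,"turn":0},{"dx":0.9,"dy":-0.2,"dz":-1,"turn":0},{"dx":1,"dy":-0.3,"dz":-1,"turn":0},{"dx":1,"dy":-0.3,"dz":-1,"turn":0},{"dx":1,"dy":-0.3,"dz":-1,"turn":0},{"dx":0,"dy":0,"dz":0,"turn":0}]'
python3 look.py 22
```

```text
time_s: 47.65
position: [568.2, 8.8, 339.8]
tool_rot: [-2.156, 2.279, -0.009]
ft_force: [0.5, 1.0, -0.3]
finger_gap: 0.2
47.65 [568.15266613   8.779874   339.7761259 ]
```

```bash
python3 - <<'E'
from h import *
z=np.load("pics/w22.npz"); c={k:z[k] for k in("mtx","R","t")}
r1=rect(z["p"],c,630,670,60,195,33,6); r2=rect(z["p"],c,620,660,-155,-20,33,6)
cv2.imwrite("pics/r22b.png",np.vstack([r1[:,:800],r2[:,:800]]))
E
```

```text
(no output)
```

View pics/r22.png

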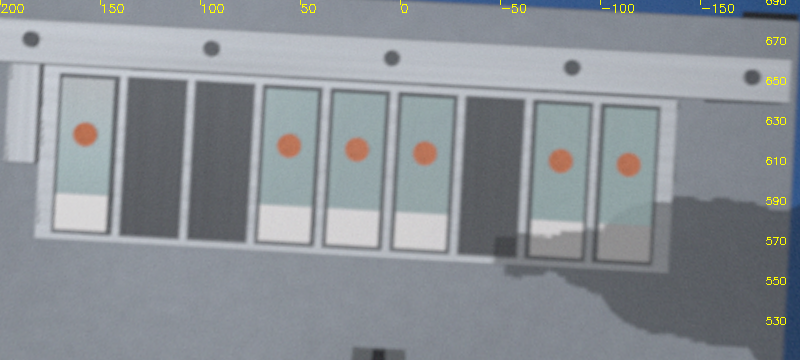

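View pics/r22b.png

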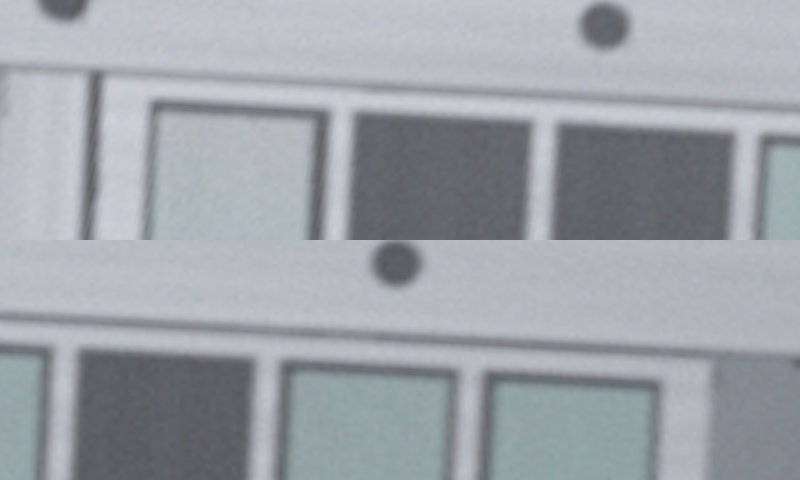

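Left is flush. The right has a thin line, and about 1.5 mm remains at the stop, so I'll nudge the right end toward it again.

```bash
python3 -m creep '[{"dx":1,"dy":-0.25,"dz":0.2,"turn":0},{"dx":1,"dy":-0.25,"dz":0.3,"turn":0},{"dx":1,"dy":-0.25,"dz":0.3,"turn":0},{"dx":1,"dy":-0.25,"dz":0.3,"turn":0},{"dx":1,"dy":-0.25,"dz":0.3,"turn":0},{"dx":1,"dy":-0.25,"dz":0.4,"turn":0},{"dx":1,"dy":-0.25,"dz":0.4,"turn":0},{"dx":0,"dy":0,"dz":1,"turn":0},{"dx":0,"dy":0,"dz":1,"turn":0},{"dx":0,"dy":0,"dz":1,"turn":0}]'
python3 -m creep '[{"dx":-0.1,"dy":0,"dz":0.6,"turn":0},{"dx":-0.16,"dy":0,"dz":0,"turn":0},{"dx":-0.1,"dy":0,"dz":0,"turn":0},{"dx":0,"dy":0,"dz":0,"turn":0}]'
```

```text
time_s: 48.95
position: [601.7, -165.1, 205.0]
tool_rot: [-2.166, 2.276, 0.001]
ft_force: [-0.4, -0.6, 0.0]
finger_gap: 0.2
time_s: 49.45
position: [602.6, -156.1, 192.3]
tool_rot: [-2.165, 2.275, -0.002]
ft_force: [-0.6, -0.5, -0.7]
finger_gap: 0.2
```

```bash
python3 -m creep '[{"dx":-0.06,"dy":0,"dz":0,"turn":0},{"dx":-0.05,"dy":0,"dz":0,"turn":0},{"dx":-0.03,"dy":0,"dz":0,"turn":0}]'
python3 -m creep '[{"dx":-0.03,"dy":0,"dz":0,"turn":0},{"dx":-0.03,"dy":0,"dz":0,"turn":0}]'
python3 -m creep '[{"dx":-0.03,"dy":0,"dz":0,"turn":0},{"dx":-0.02,"dy":0,"dz":0,"turn":0}]'
```

```text
time_s: 49.82
position: [602.2, -153.0, 191.4]
tool_rot: [-2.165, 2.276, -0.0]
ft_force: [-0.8, 0.4, 0.2]
finger_gap: 0.2
time_s: 50.08
position: [602.3, -151.5, 191.2]
tool_rot: [2.165, -2.277, -0.0]
ft_force: [-0.7, -0.7, -0.3]
finger_gap: -0.1
time_s: 50.32
position: [602.3, -150.9, 191.2]
tool_rot: [2.164, -2.277, 0.001]
ft_force: [1.2, -1.6, -0.4]
finger_gap: -0.1
```

```bash
python3 -m creep '[{"dx":-0.03,"dy":0,"dz":0,"turn":0},{"dx":-0.03,"dy":0,"dz":0,"turn":0}]'
python3 -m creep '[{"dx":-0.03,"dy":0,"dz":0,"turn":0},{"dx":-0.03,"dy":0,"dz":0,"turn":0}]'
```

```text
time_s: 50.58
position: [602.3, -150.5, 191.2]
tool_rot: [2.162, -2.277, 0.002]
ft_force: [0.3, -6.7, -1.3]
finger_gap: -0.4
time_s: 50.82
position: [602.3, -150.2, 191.2]
tool_rot: [2.16, -2.277, 0.004]
ft_force: [-0.4, -9.0, -1.5]
finger_gap: -0.0
```

```bash
python3 -m creep '[{"dx":-0.03,"dy":0,"dz":0,"turn":0},{"dx":-0.02,"dy":0,"dz":0,"turn":0}]'
```

```text
time_s: 51.08
position: [602.2, -150.0, 191.3]
tool_rot: [2.159, -2.278, 0.005]
ft_force: [0.5, -11.9, -0.6]
finger_gap: 0.3
```

```bash
python3 -m creep '[{"dx":0.5,"dy":0,"dz":0,"turn":0},{"dx":0.2,"dy":0.1,"dz":-0.8,"turn":0},{"dx":0,"dy":0.9,"dz":-0.6,"turn":0},{"dx":0,"dy":1,"dz":0,"turn":0},{"dx":-0.6,"dy":0.9,"dz":0,"turn":0},{"dx":-1,"dy":0,"dz":0,"turn":0},{"dx":-1,"dy":0,"dz":0,"turn":0},{"dx":-0.4,"dy":0,"dz":0.5,"turn":0},{"dx":0,"dy":0,"dz":0.7,"turn":0},{"dx":0,"dy":0,"dz":0.1,"turn":0}]'
python3 -m creep '[{"dx":0,"dy":-0.2,"dz":0,"turn":0},{"dx":0,"dy":-0.12,"dz":0,"turn":0},{"dx":0,"dy":-0.06,"dz":0,"turn":0},{"dx":0,"dy":0,"dz":0,"turn":0}]'
```

```text
time_s: 52.32
position: [532.1, -86.0, 191.9]
tool_rot: [2.162, -2.276, -0.003]
ft_force: [-0.1, 0.1, 0.2]
finger_gap: 0.1
time_s: 52.82
position: [542.7, -85.6, 193.9]
tool_rot: [-2.165, 2.277, -0.001]
ft_force: [-0.1, -0.0, 0.0]
finger_gap: -0.1
```

```bash
python3 -m creep '[{"dx":0,"dy":-0.06,"dz":0.04,"turn":0},{"dx":0,"dy":-0.04,"dz":0,"turn":0},{"dx":0,"dy":-0.04,"dz":-0.02,"turn":0}]'
python3 -m creep '[{"dx":0,"dy":-0.03,"dz":-0.02,"turn":0},{"dx":0,"dy":-0.03,"dz":-0.02,"turn":0}]'
python3 -m creep '[{"dx":0,"dy":-0.03,"dz":-0.02,"turn":0},{"dx":0,"dy":-0.02,"dz":0,"turn":0}]'
```

```text
time_s: 53.2
position: [544.6, -85.9, 192.5]
tool_rot: [2.163, -2.274, -0.004]
ft_force: [-4.3, -1.4, -2.2]
finger_gap: -0.0
time_s: 53.45
position: [545.2, -85.9, 192.8]
tool_rot: [2.161, -2.273, -0.007]
ft_force: [-7.2, -0.2, -2.4]
finger_gap: -0.2
time_s: 53.7
position: [545.6, -85.9, 192.8]
tool_rot: [2.16, -2.272, -0.01]
ft_force: [-9.3, 0.8, -2.1]
finger_gap: -0.0
```

```bash
python3 -m creep '[{"dx":0,"dy":-0.03,"dz":0,"turn":0},{"dx":0,"dy":-0.03,"dz":0,"turn":0}]'
python3 -m creep '[{"dx":0,"dy":-0.02,"dz":-0.02,"turn":0},{"dx":0,"dy":-0.02,"dz":0,"turn":0}]'
python3 look.py 23
```

```text
time_s: 53.95
position: [546.1, -86.0, 192.5]
tool_rot: [2.158, -2.27, -0.013]
ft_force: [-13.3, 0.4, 1.1]
finger_gap: -0.1
time_s: 54.2
position: [546.4, -86.0, 192.6]
tool_rot: [2.157, -2.269, -0.015]
ft_force: [-13.8, 0.5, -1.0]
finger_gap: 0.1
54.2 [546.41236456 -85.9546523  192.58589837]
```

```bash
python3 - <<'E'
import cv2
p=cv2.imread("pics/w23.png")[0:110,150:450]; cv2.imwrite("pics/w23b.png",cv2.resize(p,None,fx=2.6,fy=5,interpolation=cv2.INTER_CUBIC))
E
```

```text
(no output)
```

View pics/w23b.png

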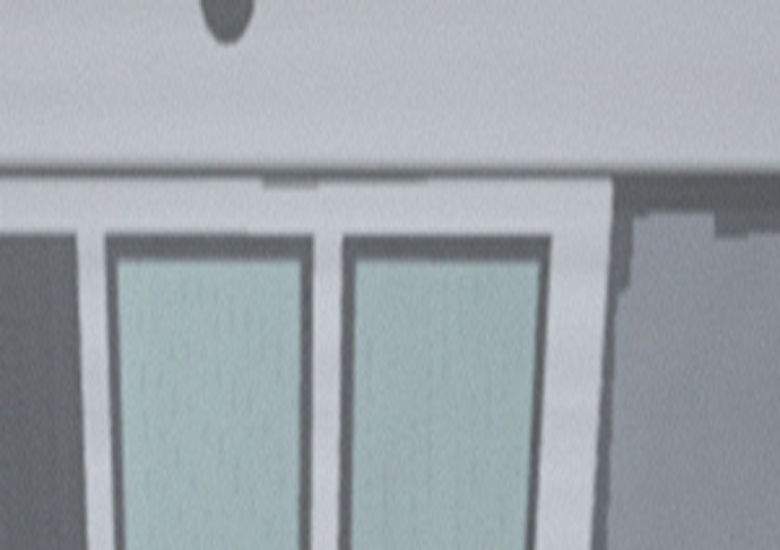

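```bash
python3 - <<'E'
from h import *
def tip(p,r,f): 
    R=cv2.Rodrigues(np.array(r,float))[0]; t=np.array(p)+R@[0,0,170]
    print(f,t.round(2), (t@[.99875,-.05,0]).round(2))
print("right");
for a in [((541.4,-87.3,190.9),(2.161,-2.274,-.005),-8.3),((543.3,-87.6,190.8),(2.16,-2.273,-.005),-9.2),((544.6,-87.8,190.8),(2.16,-2.273,-.006),-11),((545.1,-85,190.3),(2.16,-2.271,-.009),-13.3),((546,-85,190.5),(2.158,-2.269,-.015),-15.2),
 ((544.6,-85.9,192.5),(2.163,-2.274,-.004),-4.3),((545.2,-85.9,192.8),(2.161,-2.273,-.007),-7.2),((545.6,-85.9,192.8),(2.16,-2.272,-.01),-9.3),((546.1,-86,192.5),(2.158,-2.27,-.013),-13.3),((546.4,-86,192.6),(2.157,-2.269,-.015),-13.8)]: tip(*a)
print("left")
for a in [((555.8,125.1,193.5),(2.164,-2.273,-.004),-8),((556.4,125.3,192.8),(2.162,-2.27,-.007),-14.8),((556.9,125.4,192.8),(2.161,-2.268,-.009),-19),((557.3,125.5,192.8),(2.16,-2.266,-.011),-23.6)]: tip(*a)
s=sensors.read_state();tip(s['position'],s['tool_rot'],s['ft_force'])
E
```

```text
right
-8.3 [540.47 -87.44  20.9 ] 544.16
-9.2 [542.19 -87.91  20.8 ] 545.91
-11 [543.42 -88.03  20.8 ] 547.14
-13.3 [543.51 -85.16  20.31] 547.09
-15.2 [543.62 -85.02  20.52] 547.19
-4.3 [543.91 -85.96  22.5 ] 547.53
-7.2 [544.03 -85.97  22.8 ] 547.65
-9.3 [544.03 -85.9   22.81] 547.64
-13.3 [543.96 -86.09  22.51] 547.58
-13.8 [543.93 -86.1   22.62] 547.56
left
-8 [555.11 125.04  23.5 ] 548.16
-14.8 [555.04 125.06  22.81] 548.1
-19 [555.13 125.06  22.81] 548.18
-23.6 [555.12 125.07  22.81] 548.17
[-13.56440137   0.46553481  -1.6013319 ] [544.   -86.01  22.57] 547.62
```

Tip positions stay constant while the force rises (right 4→14 N, left 8→24 N), so both ends are hard on the rail. I'll finish with a light re-check on the left and a look at the stop.

```bash
python3 -m creep '[{"dx":0,"dy":0.5,"dz":0,"turn":0},{"dx":-0.2,"dy":0.25,"dz":-0.8,"turn":0},{"dx":-0.7,"dy":0.2,"dz":-0.6,"turn":0},{"dx":-1,"dy":0,"dz":0,"turn":0},{"dx":-1,"dy":0,"dz":0,"turn":0},{"dx":-1,"dy":0,"dz":0,"turn":0},{"dx":-1,"dy":0,"dz":0,"turn":0},{"dx":-1,"dy":0,"dz":0,"turn":0},{"dx":-1,"dy":0,"dz":0,"turn":0},{"dx":-1,"dy":0,"dz":0,"turn":0}]'
python3 -m creep '[{"dx":-0.5,"dy":0,"dz":0.1,"turn":0},{"dx":0,"dy":0,"dz":0.7,"turn":0},{"dx":0,"dy":0,"dz":0.6,"turn":0},{"dx":0,"dy":-0.15,"dz":0,"turn":0},{"dx":0,"dy":-0.15,"dz":0,"turn":0},{"dx":0,"dy":-0.06,"dz":0,"turn":0}]'
python3 look.py 24; python3 - <<'E'
import cv2
p=cv2.imread("pics/w24.png")[0:160,20:300]; cv2.imwrite("pics/w24b.png",cv2.resize(p,None,fx=2.8,fy=3.6,interpolation=cv2.INTER_CUBIC))
E
```

```text
time_s: 55.5
position: [537.6, 114.9, 231.1]
tool_rot: [-2.165, 2.273, -0.001]
ft_force: [-0.9, 0.2, 0.8]
finger_gap: 0.1
time_s: 56.25
position: [547.8, 124.2, 195.6]
tool_rot: [-2.163, 2.277, -0.001]
ft_force: [-0.5, -0.6, -0.2]
finger_gap: -0.1
56.25 [547.77878561 124.24381959 195.5839417 ]
```

View pics/w24b.png

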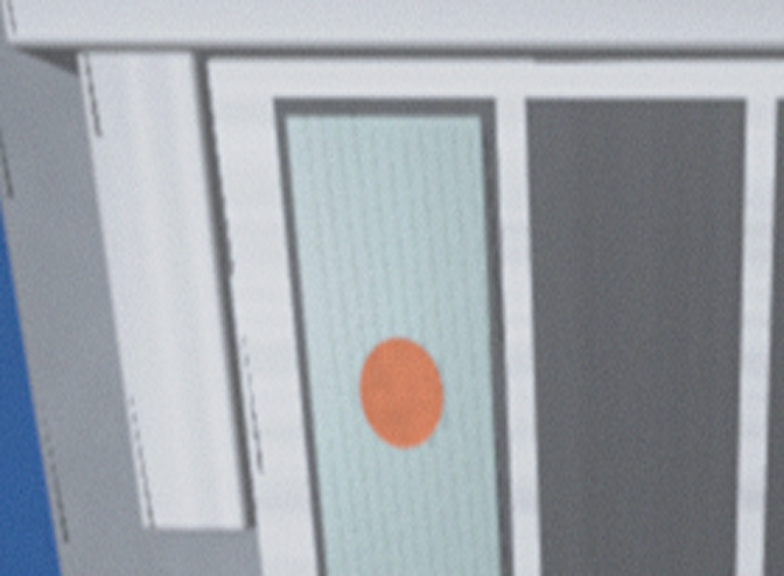

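```bash
python3 - <<'E'
from h import *
ex=np.array([.99875,-.05,0]);ey=np.array([.05,.99875,0])
for p,r,f in [((586.1,-149.9,190.2),(2.164,-2.277,.001),-6.3),((605,-151,191.2),(2.163,-2.277,.002),-7),((604.9,-150.8,191.3),(2.161,-2.277,.003),-9.6),((602.3,-150.9,191.2),(2.164,-2.277,.001),-1.6),((602.3,-150.5,191.2),(2.162,-2.277,.002),-6.7),((602.3,-150.2,191.2),(2.16,-2.277,.004),-9),((602.2,-150,191.3),(2.159,-2.278,.005),-11.9)]:
    t=np.array(p)+cv2.Rodrigues(np.array(r,float))[0]@[0,0,170]; print(f,(t@ex).round(2),(t@ey).round(2))
E
python3 -m creep '[{"dx":0,"dy":-0.1,"dz":0.06,"turn":0},{"dx":0,"dy":-0.1,"dz":0.04,"turn":0},{"dx":0,"dy":-0.05,"dz":0,"turn":0},{"dx":0,"dy":-0.04,"dz":-0.02,"turn":0}]'
```

```text
-6.3 592.9 -120.52
-7 611.83 -120.83
-9.6 611.64 -120.88
-1.6 609.13 -120.71
-6.7 609.03 -120.55
-9 609.01 -120.57
-11.9 608.98 -120.45
time_s: 56.8
position: [554.4, 124.2, 193.2]
tool_rot: [2.165, -2.276, 0.0]
ft_force: [-0.4, 0.1, 0.3]
finger_gap: 0.0
```

```bash
python3 -m creep '[{"dx":0,"dy":-0.04,"dz":0,"turn":0},{"dx":0,"dy":-0.04,"dz":-0.02,"turn":0}]'
python3 -m creep '[{"dx":0,"dy":-0.03,"dz":0,"turn":0},{"dx":0,"dy":-0.03,"dz":-0.02,"turn":0}]'
python3 - <<'E'
from h import *
s=sensors.read_state(); t=s['position']+cv2.Rodrigues(s['tool_rot'])[0]@[0,0,170]; print(s['ft_force'],t@[.99875,-.05,0])
E
```

```text
time_s: 57.05
position: [555.4, 124.2, 193.3]
tool_rot: [2.164, -2.275, -0.002]
ft_force: [-4.1, 0.5, -1.5]
finger_gap: -0.3
time_s: 57.3
position: [556.0, 124.4, 193.3]
tool_rot: [2.163, -2.273, -0.004]
ft_force: [-7.1, 1.8, -1.4]
finger_gap: 0.0
[-7.09529982  1.806712   -1.41762259] 548.2472365439681
```

```bash
python3 -m creep '[{"dx":0,"dy":-0.03,"dz":0,"turn":0},{"dx":0,"dy":-0.03,"dz":0,"turn":0}]'
python3 -m creep '[{"dx":0,"dy":0.3,"dz":0,"turn":0},{"dx":0,"dy":0.3,"dz":0,"turn":0},{"dx":0,"dy":0,"dz":-0.8,"turn":0},{"dx":-0.5,"dy":0,"dz":-1,"turn":0},{"dx":-0.8,"dy":-0.6,"dz":-1,"turn":0},{"dx":-0.7,"dy":-0.6,"dz":-1,"turn":0},{"dx":0,"dy":-0.6,"dz":-1,"turn":0},{"dx":0,"dy":0,"dz":-0.6,"turn":0},{"dx":0,"dy":0,"dz":0,"turn":0}]'
python3 look.py 25; python3 - <<'E'
from h import *
z=np.load("pics/w25.npz"); c={k:z[k] for k in("mtx","R","t")}
print(-c["R"].T@c["t"])
r1=rect(z["p"],c,590,670,100,200,33,7)
cv2.imwrite("pics/r25b.png",r1)
E
```

```text
time_s: 57.55
position: [556.5, 124.5, 193.2]
tool_rot: [2.162, -2.271, -0.006]
ft_force: [-12.0, 1.4, 5.5]
finger_gap: 0.2
time_s: 58.68
position: [591.6, 172.2, 330.0]
tool_rot: [-2.163, 2.276, -0.002]
ft_force: [-0.7, -0.5, 0.0]
finger_gap: 0.0
58.675 [591.61298329 172.22492947 330.0291531 ]
[672.1697281  166.97262617 299.22998525]
```

View pics/r25b.png

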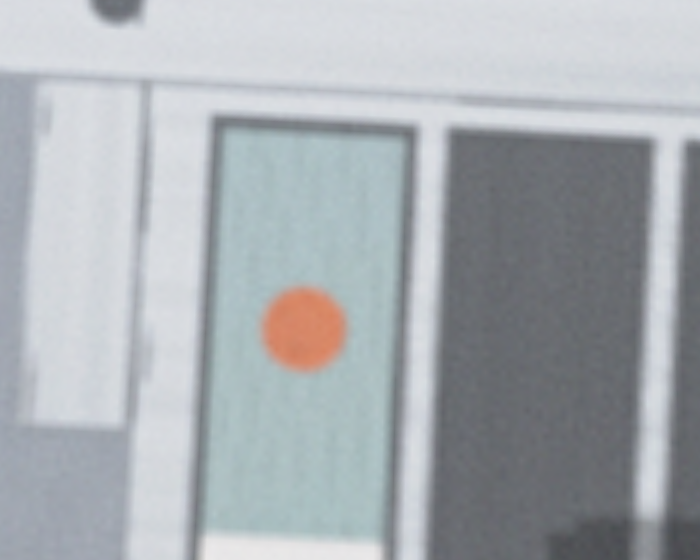

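View pics/w25.png

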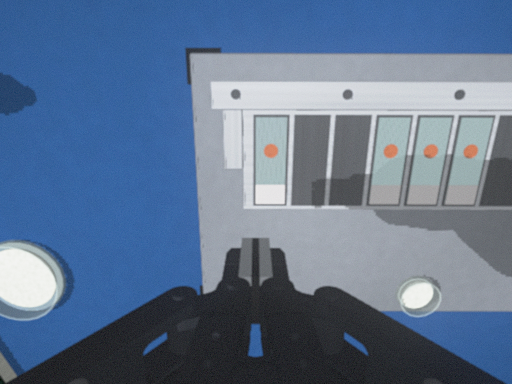

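From directly above, the left end sits on the stop and on the rail, with no open gap; the dishes are undisturbed. One last check over the right end.

```bash
python3 -m creep '[{"dx":1,"dy":0,"dz":0,"turn":0},{"dx":1,"dy":0,"dz":0,"turn":0},{"dx":1,"dy":0,"dz":0,"turn":0},{"dx":1,"dy":0,"dz":0,"turn":0},{"dx":1,"dy":0,"dz":0,"turn":0},{"dx":1,"dy":0,"dz":0,"turn":0},{"dx":1,"dy":0,"dz":0,"turn":0},{"dx":1,"dy":0,"dz":0,"turn":0},{"dx":1,"dy":0,"dz":0,"turn":0},{"dx":1,"dy":0,"dz":0,"turn":0}]'
python3 -m creep '[{"dx":0.4,"dy":0,"dz":0,"turn":0},{"dx":0,"dy":0,"dz":0,"turn":0}]'
python3 look.py 26; python3 - <<'E'
from h import *
z=np.load("pics/w26.npz"); c={k:z[k] for k in("mtx","R","t")}
cv2.imwrite("pics/r26b.png",rect(z["p"],c,600,660,-150,-40,33,7))
E
```

```text
time_s: 59.98
position: [578.1, -78.1, 327.7]
tool_rot: [2.164, -2.275, -0.003]
ft_force: [-0.3, -0.4, -0.1]
finger_gap: 0.1
time_s: 60.22
position: [578.2, -87.5, 328.5]
tool_rot: [2.163, -2.277, -0.001]
ft_force: [0.4, 0.6, -1.2]
finger_gap: -0.1
60.225 [578.23988363 -87.52387711 328.5198638 ]
```

View pics/r26b.png

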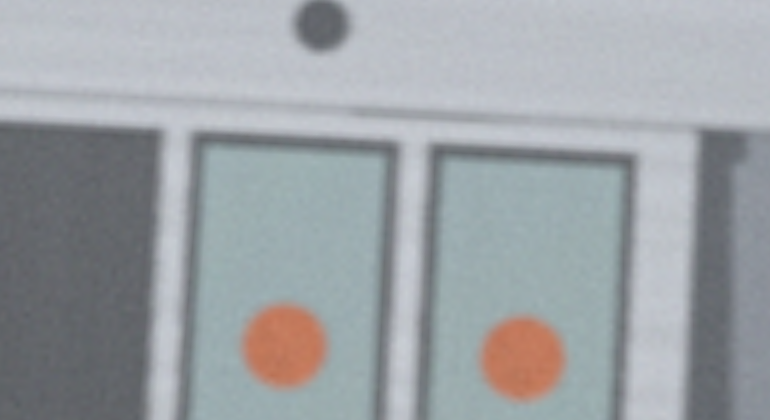

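The right end is also flush, with only a faint seam along the rail edge (rows 95–125). Handing in.

```bash
python3 -c "
from cell import order
print(order.finish_job())"
```

```text
the job is handed in; nothing more can be done
None
```

The tray is flush along the rail at both ends and its left end is against the stop. However, one of my pushes probably went over the 25 N limit.

**How it was done:** I pushed the tray with shut fingers at the left and right of its near side in turn, slid it to the stop from its right end, and pressed each end home. The arm was clear of everything when I handed in at about 60 s.

**Last checks:**
- **Rail:** the fingertip stayed still (within about 0.1 mm) while the force rose. This was from 4 to 14 N on the right and from 8 to 24 N on the left, so both ends are hard against the rail.
- **Pins:** I did not see the pins themselves at the end. With both ends hard on the rail they should be fully pressed in.
- **Stop:** the fingertip was steady from about 7 to 12 N against the stop. After that I only made light presses on the near side.
- **Pictures:** views from almost straight above showed only faint seams at the rail and at the stop. Both dishes looked undisturbed. I did not look at the bottle, forceps or slide box again, but never went near them.

**Force limit:** one press on the left, at 46.5 s, read 23.6 N towards the rail plus 13.5 N vertical. That is about 27 N combined, over the limit if the resultant counts; I backed off at once. The other readings I have stayed at or below about 22 N combined, but force was only read at the end of each move.

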